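Load the valve kit tray and hold it out at the vice

TASK

The fitter at the vice is putting the pump head back together: pack the round sleeve and the square valve block upright, in one row with the tin already there, into the open box of the carrying tray while it stands on the bench. Then lift the tray by its handle and carry it level, so that the loose steel ball stays in its shallow pocket, to the drip pan beside the vice. Finish while still holding the tray there, level and steady over the middle of the pan, about 10 cm above its rim, and leave everything else on the bench where it is.

Things in the scene. Friction and masses are not known exactly. Their poses are not given: they have to be found in the camera images.
- handle (a point): Centre of the carrying tray's handle: a black bar along the tray's y over its middle, 128 mm long, 14 mm thick (along x), 24 mm high, centre 112 mm above the tray's underside. Tray: loose grey sheet steel, 250 (x) x 152 (y) mm, 4 mm floor, 10 mm lip, 0.36 kg empty. Axes are the tray's: z up, +x to its open box, -x to its ball pocket.
- box (a point): Centre of the inner floor of the tray's open box, 78 mm from the handle along the tray's +x, 4 mm above its underside (tray's axes). Inside 52 (x) x 140 mm (y), walls 3 thick, 20 high. The tin (46) already stands at the +y end; sleeve and block (40+40 mm) fit beside it in one row along y, either order, about 9 mm spare. Hold them by their upper half, fingers on their +x and -x sides, to keep above the walls.
- pocket (a point): The ball's pocket, 80 mm from the handle along the tray's -x: a ring of 60 mm inside diameter, 6 mm high, on the flat tray floor. The point is where the ball's centre lies when the ball is in the middle, 21.5 mm above the tray's underside; tray's axes.
- ball_center (a point): Centre of the loose polished steel ball, 35 mm diameter, 0.18 kg, lying in the pocket, where it can roll about 15 mm off centre; it jumps the rim if the tray is tipped far or jerked.
- sleeve_mid (a point): Round aluminium sleeve (plain tube), 40 mm outside and 32 mm inside diameter, 70 mm high, about 0.09 kg, standing on the bench; this point is its centre, 35 mm up; its z is up.
- valve_mid (a point): Square aluminium valve block, 40 x 40 mm, 70 mm high, with a dark bore in its top and a port in two of its sides, about 0.17 kg, standing on the bench; this point is its centre, 35 mm up; x and y square to its faces, z up.
- tin_mid (a point): Small round metal tin with a paper label, 46 mm diameter, 70 mm high, about 0.12 kg, already standing at the +y end of the tray's box; this point is its centre, 35 mm up; its z is up.
- pan_mid (a point): Drip pan, a dark open steel pan fixed on the bench, 190 mm (x) by 260 mm (y), rim 30 mm above the bench; this point is the centre of its mouth, at the height of the rim, z up. Beyond it from the robot, 60 mm or more clear of it, is the bench vice with the pump head, 195 mm high; over the pan there is free room.
- spanner: Bystander, to be left alone: flat open-end spanner, 200 mm long, lying; origin on its underside.
- driver: Bystander, to be left alone: screwdriver, 190 mm long, black handle, lying; origin on its underside.
- nut: Bystander, to be left alone: large steel hex nut, 36 mm across the flats, 18 mm high, lying; origin on its underside.
- tape: Bystander, to be left alone: roll of black tape, 100 mm across, 40 mm high, lying flat; origin on its underside.
- oil: Bystander, to be left alone: white jar with a black cap, 60 mm across, 95 mm high; origin on its underside.
- bearing: Bystander, to be left alone: flat steel bearing ring, 62 mm across, 16 mm high, lying; origin on its underside.
- hammer: Bystander, to be left alone: hammer, 280 mm long, lying; origin on its underside.
Not all that is in view belongs to the job. What is shaped like the part that bears ball_center but brown or turquoise is not meant.

How it is judged (in metres and radians):
On the way, in this order (a step that is already met when the one before it is completed fails the run):
1. sleeve, valve block and tin stand packed in the tray's box, let go, with the tray still on the bench (x of sleeve_mid in the frame of box between -0.02 and 0.02 m and y of sleeve_mid in the frame of box between -0.056 and 0.056 m and z of sleeve_mid in the frame of box between 0.029 and 0.041 m and angle between the z axis of each of sleeve_mid, valve_mid, tin_mid and the z axis of box, either way round below 0.15 rad and x of valve_mid in the frame of box between -0.02 and 0.02 m and y of valve_mid in the frame of box between -0.056 and 0.056 m and z of valve_mid in the frame of box between 0.029 and 0.041 m and x of tin_mid in the frame of box between -0.02 and 0.02 m and y of tin_mid in the frame of box between -0.056 and 0.056 m and z of tin_mid in the frame of box between 0.029 and 0.041 m and distance between ball_center and pocket below 0.024 m and height (world z) of handle below 0.118 m and contact force between the fingers and sleeve below 0.1 N and contact force between the fingers and valve below 0.1 N and contact force between the fingers and tin below 0.1 N), for 0.2 s.
2. the tray is lifted clear of the bench by its handle (height (world z) of handle above 0.162 m and distance between the grasp point and handle below 0.05 m and contact force between the fingers and tray above 1 N), for 0.2 s.
At the end, for the whole second after the job is handed in: Tray held by its handle, at rest, level within 7 degrees, clear of the pan, handle within 40 mm of the pan's centre, underside 50 to 160 mm above the rim; ball within 24 mm of the pocket point; sleeve, valve block and tin upright (9 degrees) on the box floor (x of sleeve_mid in the frame of box between -0.02 and 0.02 m and y of sleeve_mid in the frame of box between -0.056 and 0.056 m and z of sleeve_mid in the frame of box between 0.029 and 0.041 m and angle between the z axis of each of sleeve_mid, valve_mid, tin_mid and the z axis of box, either way round below 0.15 rad and x of valve_mid in the frame of box between -0.02 and 0.02 m and y of valve_mid in the frame of box between -0.056 and 0.056 m and z of valve_mid in the frame of box between 0.029 and 0.041 m and x of tin_mid in the frame of box between -0.02 and 0.02 m and y of tin_mid in the frame of box between -0.056 and 0.056 m and z of tin_mid in the frame of box between 0.029 and 0.041 m and distance between ball_center and pocket below 0.024 m and horizontal distance between handle and pan_mid below 0.04 m and z of handle in the frame of pan_mid between 0.162 and 0.272 m and angle between handle's own z axis and vertical below 0.12 rad and linear speed of tray below 0.03 m/s and angular speed of tray below 0.15 rad/s and distance between the grasp point and handle below 0.05 m and contact force between the fingers and tray above 1 N and contact force between tray and pan below 0.1 N); the arm keeps its last pose, push and grip.
It fails at once if the ball leaves its pocket (distance between ball_center and pocket above 0.03 m).
It fails at once if the tray is tipped by more than 20 degrees (angle between handle's own z axis and vertical above 0.35 rad).
It fails at once if a bystander is moved by more than 30 mm (distance of any of spanner, driver, nut, tape, oil, bearing, hammer from where it was at the start of the episode above 0.03 m).
It also fails if it takes over 72 s, if anything falls off the work surface, if the arm or the gripper's body presses on something with over 40 N, if the wrist force passes 120 N, or if a joint passes its speed limit or range.

ROBOT

A 6-joint arm with a two-finger parallel gripper is mounted at the origin on the work surface. World frame = base frame: x ahead of the robot, y to its left, z up, the work surface at z = 0. Lengths are in m, angles in degrees, forces in N, time in s.
With the tool pointing down it reaches from about 0.3 to 0.875 m from the base axis. Payload 6.4 kg.
Tool frame: the origin (TCP) lies midway between the tips of the shut fingers; the grasp point (between the pads) lies r.grip_depth behind it (r.grip_depth is the distance from the TCP to the grasp point, in m); z points along the fingers, y is the direction in which the jaws open and shut (so a half turn about z gives the same grasp; the last joint's range is limited). The gripper opens to 88 mm and grips with 3 to 60 N. Pads are 18 mm wide; open, the fingers measure 123 mm over their backs; the gripper's body (75 mm by 187 mm) begins 45 mm behind the grasp point.
Start: joints at [65.472, 10.359, 92.074, -0, 77.567, -11.82], TCP at [0.126, 0.561, 0.218] pointing down, gripper open.
Joint ranges: [-171.53, 171.53], [-51.25, 118.39], [17.06, 147.69], [-65.23, 245.23], [0, 150.52], [-178.68, 178.68]. Speed limits (degrees/s): [147.25, 147.25, 172.46, 180, 180, 180].

INTERFACE

Orientations are given as a 3x3 rotation matrix whose columns are the frame's x, y, z axes.
In Python, from bench import r gives the robot as it stands.
- The arm moves only by the tool send_rows, never from a script. Its argument "motion" is a list of rows, each a list of 7 numbers: the shift along the tool's x, y, z in m, then the turn, a rotation vector about the tool's x, y, z in degrees, then the opening in per cent of the stroke, from 0 (shut) to 100 (fully open). A call has 1 to 10 rows; each row is the pose to reach, as a shift and turn from the pose measured when the call began, along the tool's axes at that moment; what a row does not reach only later rows make up. A row lasts 1/12 s, in which the tool goes at most 41.7 mm and 7.16 degrees, less where a joint would pass 70% of its speed; a pose out of reach is approached as far as the arm can. A call with a gripper value outside its range is refused whole. The fingers move at their own pace and stop on an object; the grip force is fixed at half the most. Time passes only in rows, so rows that repeat a pose let the fingers close. It gives the time, the measured TCP pose, the force and the opening at its end, in the units of the state.
- r.get_state(): the state, without advancing time (a new reading comes with each control period).
- r.get_image(name): name is "side" or "top" or "wrist"; returns a dict with "frame" (480x640x3 uint8, blue, green, red), "fx", "fy", "cx", "cy" (pixels), "R" (3x3) and "t" (3): a world point X has camera coordinates R X + t. Camera axes: x right, y down, z forward; pixel columns grow to the right and rows downward; lengths in m; the calibration is good to about 2 mm. A picture is of the moment at which its call begins. There is no depth.
- r.sign_off(): hands the job in, once; it reports no verdict.
The state is a dict: "t": time; "q": joint angles; "joint_velocities": joint speeds; "joint_efforts": joint torques, N m; "eef_pos": TCP position; "tool_rot": TCP orientation; "contact_force": force on the tool from outside, world axes, zero at the start; "wrist_torque": the same for the moment, N m; "opening": opening from 0.0 (shut) to 1.0 (fully open).
Only numpy, scipy, OpenCV 4.12 (cv2) and the standard library are available. Lean on these libraries where they do the work, as an engineer would, in place of code of your own. Each camera call takes 0.05 s, during which the arm holds its last target.

## Working session

There is one attempt and no reset: what is moved stays moved. The work goes in short steps, Python scripts to look and compute and a tool call to move; the robot and the scene stay as the last step left them, time stands still between calls to the robot, and variables do not carry over. Pictures are saved under pics/ and viewed, and the job is handed in when it is done.

Besides the shell and the picture viewer there is one more tool, called after "Call:" as name(argument=value, ...), one argument or row to a line, values as JSON. send_rows: Moves the arm, as the interface text tells. Its arguments: {"type":"object","properties":{"motion":{"type":"array"}},"required":["motion"]}

```bash
ls; mkdir -p pics
python3 - <<'E'
from bench import r
import cv2
s=r.get_state();print(s, r.grip_depth)
for n in("side","top","wrist"):
    d=r.get_image(n);cv2.imwrite(f"pics/{n}0.png",d["frame"]);print(n,d["fx"],d["fy"],d["cx"],d["cy"],d["R"],d["t"])
E
```

```text
pics
{'t': 0.0, 'q': array([ 6.54708854e+01,  1.04011120e+01,  9.21302202e+01, -9.08547669e-04,
        7.75688946e+01, -1.18208036e+01]), 'joint_velocities': array([ 0.0684    ,  0.02020181, -0.07553791,  0.05947277, -0.05541977,
        0.05098832]), 'joint_efforts': array([-2.12818936e-04, -4.33864403e+01, -3.41850436e+01,  7.02490448e-02,
        3.84296570e-02, -1.36411736e-04]), 'eef_pos': array([0.12624583, 0.56038522, 0.21682997]), 'tool_rot': array([[-9.75503276e-01,  2.19983753e-01, -7.12138054e-04],
       [ 2.19984638e-01,  9.75502028e-01, -1.59784263e-03],
       [ 3.43192698e-04, -1.71536015e-03, -9.99998470e-01]]), 'contact_force': array([-0.2880949 ,  0.3941805 ,  0.28868408]), 'wrist_torque': array([-0.00985484,  0.02479338, -0.04865714]), 'opening': 0.9976342919785294} 0.0187
side 621.4506370463447 621.4506370463447 306.90170438632924 235.68081194084942 [[ 0.99956576 -0.02899035 -0.00527727]
 [-0.01861924 -0.48257735 -0.87565542]
 [ 0.02283886  0.87537344 -0.48290758]] [-0.55640631  0.0744793   1.35055383]
top 606.3886439544631 606.3886439544631 319.5084569937184 227.44563515397635 [[ 0.00156861 -0.99994171  0.01068256]
 [-0.99843405 -0.00216343 -0.05589965]
 [ 0.0559195  -0.01057815 -0.99837924]] [-0.03126551  0.53373279  1.54437317]
wrist 362.05257787511897 362.05257787511897 317.760544971165 241.2849756143882 [[ 2.18976093e-01  9.75730064e-01 -5.58790492e-04]
 [ 9.32749726e-01 -2.09162155e-01  2.93647990e-01]
 [ 2.86404294e-01 -6.48231012e-02 -9.55913461e-01]] [-0.57432405 -0.03934201  0.38983259]
```

View pics/top0.png

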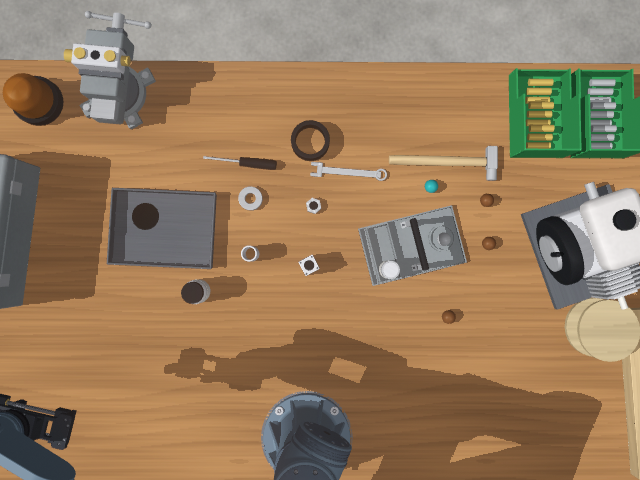

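View pics/side0.png

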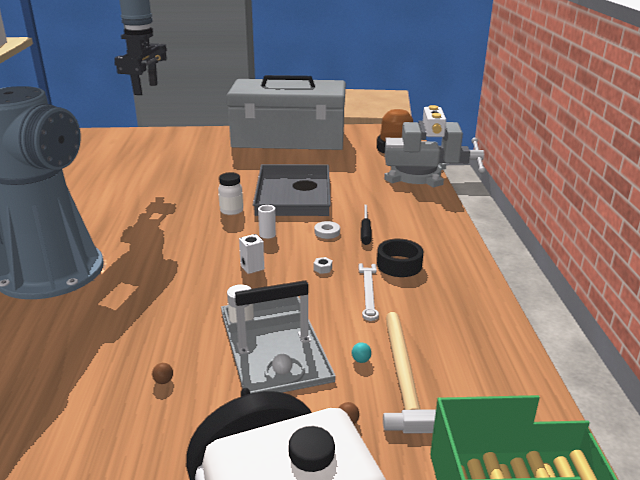

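View pics/wrist0.png

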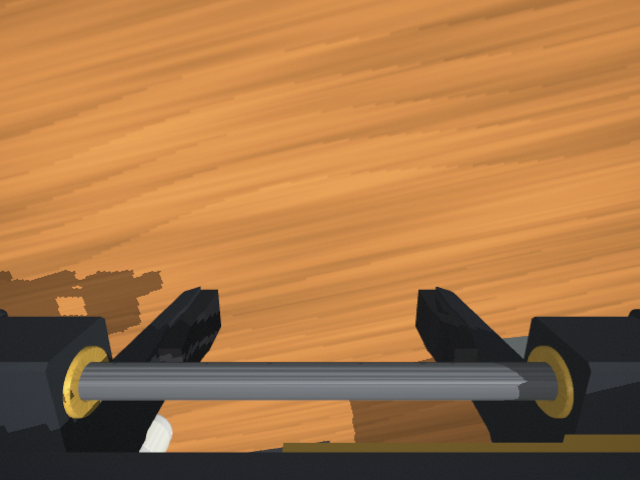

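Run:
```python
import cv2
a=cv2.imread("pics/top0.png")
cv2.imwrite("pics/c1.png",cv2.resize(a[195:295,350:480],None,fx=6,fy=6,interpolation=cv2.INTER_CUBIC))
cv2.imwrite("pics/c2.png",cv2.resize(a[235:285,230:330],None,fx=8,fy=8,interpolation=cv2.INTER_CUBIC))
cv2.imwrite("pics/c3.png",cv2.resize(a[180:275,100:225],None,fx=6,fy=6,interpolation=cv2.INTER_CUBIC))
b=cv2.imread("pics/side0.png")
cv2.imwrite("pics/c4.png",cv2.resize(b[195:285,225:345],None,fx=6,fy=6,interpolation=cv2.INTER_CUBIC))
cv2.imwrite("pics/c5.png",cv2.resize(b[275:395,215:340],None,fx=5,fy=5,interpolation=cv2.INTER_CUBIC))
```

```text
(no output)
```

View pics/c1.png

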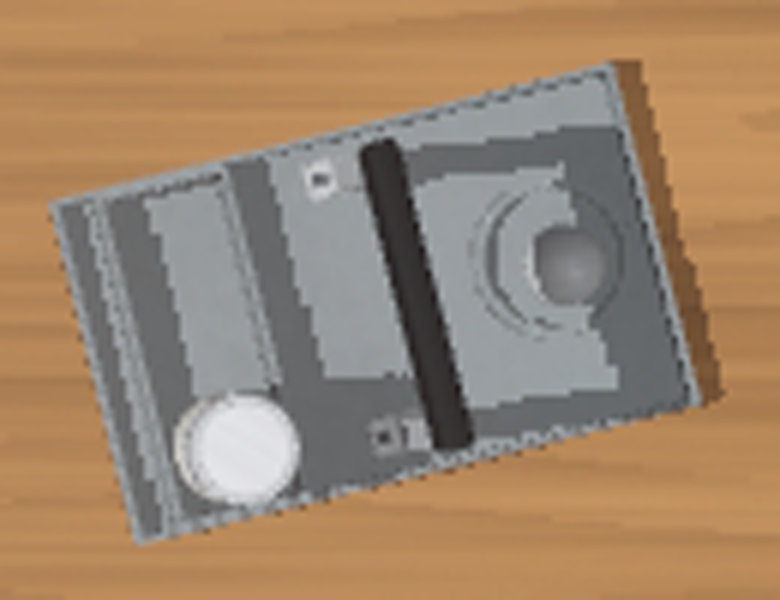

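View pics/c2.png

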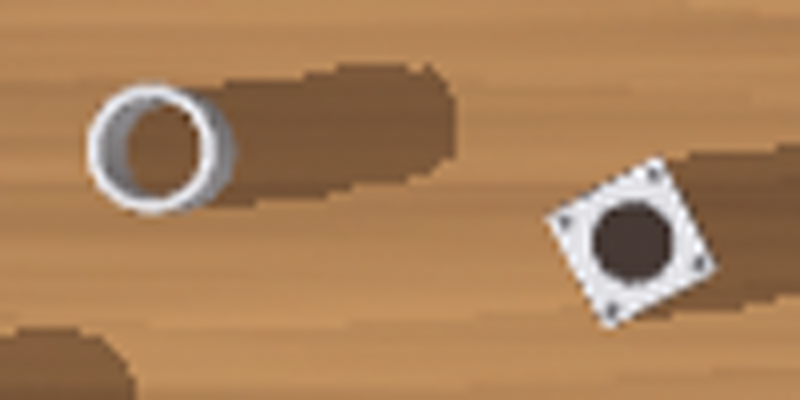

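View pics/c3.png

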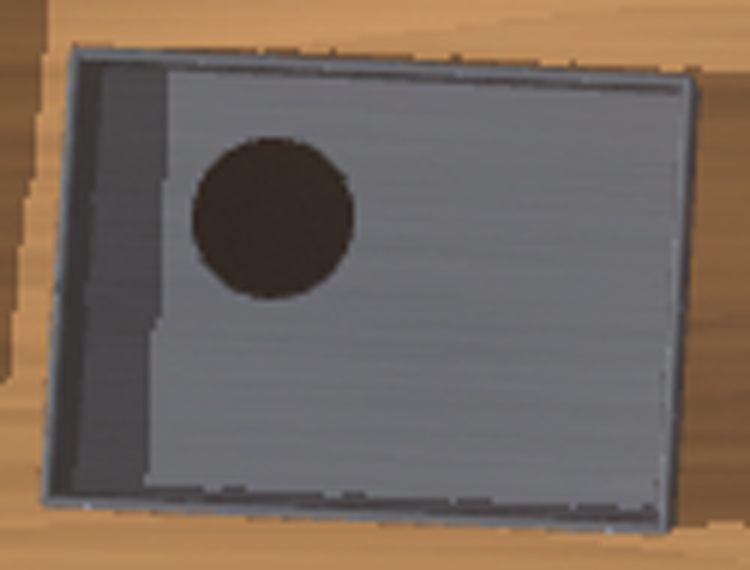

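View pics/c4.png

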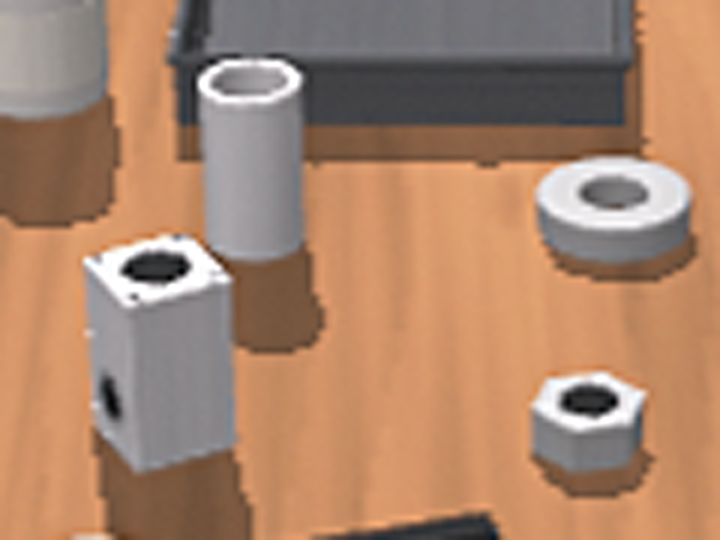

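View pics/c5.png

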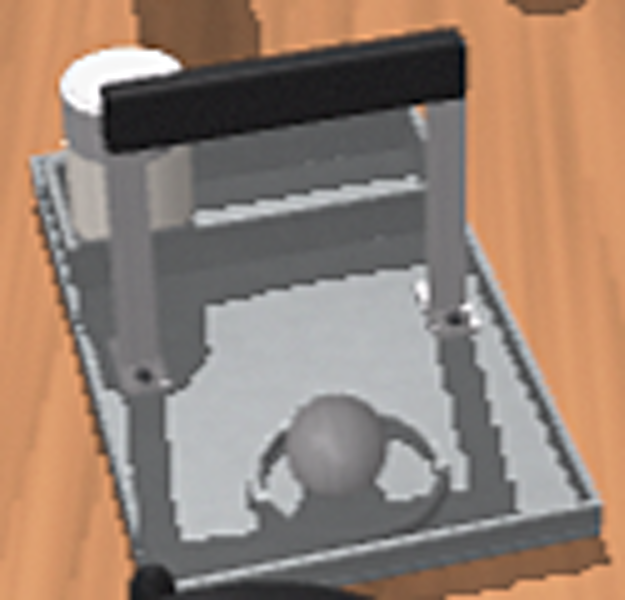

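```bash
cat > h.py <<'E'
import numpy as np
from bench import r
def ray(cam,uv,z):
    d=np.array([(uv[0]-cam["cx"])/cam["fx"],(uv[1]-cam["cy"])/cam["fy"],1.])
    R=np.asarray(cam["R"]);C=-R.T@cam["t"];w=R.T@d
    return C+w*(z-C[2])/w[2]
def proj(cam,X):
    c=np.asarray(cam["R"])@X+cam["t"]
    return np.array([cam["fx"]*c[0]/c[2]+cam["cx"],cam["fy"]*c[1]/c[2]+cam["cy"]])
def crop(o,f,uv): return ((uv[0]+.5)/f-.5+o[0],(uv[1]+.5)/f-.5+o[1])
E
python3 - <<'E'
from h import *
np.set_printoptions(precision=4,suppress=True)
c=r.get_image("top");s=r.get_image("side")
def P(name,o,f,pts,z):
    X=np.array([ray(c,crop(o,f,p),z) for p in pts]);m=X.mean(0)
    print(name,m[:2]);
    if len(X)>1:
        e=np.roll(X,-1,0)-X;print("  edges",np.linalg.norm(e,axis=1),np.degrees(np.arctan2(e[:,1],e[:,0])))
    return m
tr=P("tray",(350,195),6,[(52,203),(612,65),(703,402),(140,542)],.01)
hd=P("handle",(350,195),6,[(378,143),(455,447)],.124)
ti=P("tin",(350,195),6,[(238,446)],.074)
ba=P("ball",(350,195),6,[(572,265)],.0215)
sl=P("sleeve",(230,235),8,[(151,149)],.07)
va=P("valve",(230,235),8,[(657,157),(716,266),(608,326),(547,216)],.07)
pa=P("pan",(100,180),6,[(75,50),(694,77),(669,530),(46,503)],.03)
# side checks
for n,X in (("sl",sl),("va",va),("pan",pa),("handle",hd),("ball",ba),("tin",ti)): print(n,proj(s,X))
for n,o,f,p in(("sl",(225,195),6,(250,82)),("va",(225,195),6,(160,269)),("handle",(215,275),5,(283,72)),("tin",(215,275),5,(122,76)),("ball",(215,275),5,(336,446))): print(n,"meas",crop(o,f,p))
E
```

```text
tray [ 0.4893 -0.2702]
  edges [0.2495 0.1501 0.2498 0.15  ] [ -76.0372 -165.4667  103.9525   14.4417]
handle [ 0.4893 -0.2672]
  edges [0.1248 0.1248] [-166.1674   13.8326]
tin [ 0.4284 -0.2019]
ball [ 0.5051 -0.3518]
sleeve [0.4666 0.1459]
valve [ 0.4384 -0.0028]
  edges [0.0383 0.0381 0.0388 0.0386] [-151.4309  119.0865   29.2178  -61.7073]
pan [0.5312 0.3713]
  edges [0.2627 0.1924 0.2625 0.1922] [-92.3534 177.5003  87.6036  -2.4523]
sl [266.4966 207.5283]
va [251.2945 238.6651]
pan [293.4051 183.3568]
handle [271.8394 285.5646]
ball [282.2262 364.3107]
tin [240.429  289.3654]
sl meas (266.25, 208.25)
va meas (251.25, 239.41666666666666)
handle meas (271.2, 289.0)
tin meas (239.0, 289.8)
ball meas (281.8, 363.8)
```

Run:
```python
import cv2,numpy as np
from h import *
a=cv2.imread("pics/top0.png")
b=cv2.imread("pics/side0.png")
A=cv2.resize(a[370:480,0:120],None,fx=5,fy=5,interpolation=cv2.INTER_CUBIC)
B=cv2.resize(b[0:110,80:200],None,fx=5,fy=5,interpolation=cv2.INTER_CUBIC)
cv2.imwrite("pics/g.png",cv2.resize(np.hstack([A,B]),None,fx=.66,fy=.66))
s=r.get_image("side");t=r.get_image("top")
st=r.get_state();R=st["tool_rot"];p=st["eef_pos"]
for nm,hx,hy in(("187y",.0375,.0935),("187x",.0935,.0375)):
  for sx in(-1,1):
    for sy in(-1,1):
      X=p+R@np.array([sx*hx,sy*hy,-.0637]);print(nm,proj(s,X).round(),proj(t,X).round())
print(proj(s,p),proj(t,p))
```

```text
187y [143.  84.] [ 85. 407.]
187y [170.  66.] [ -2. 387.]
187y [116.  82.] [ 76. 443.]
187y [145.  65.] [-11. 423.]
187x [171.  79.] [ 66. 374.]
187x [181.  72.] [ 31. 366.]
187x [106.  76.] [ 44. 463.]
187x [119.  69.] [  8. 455.]
[147.03697455  96.70390072] [ 50.39284458 407.36145194]
```

View pics/g.png

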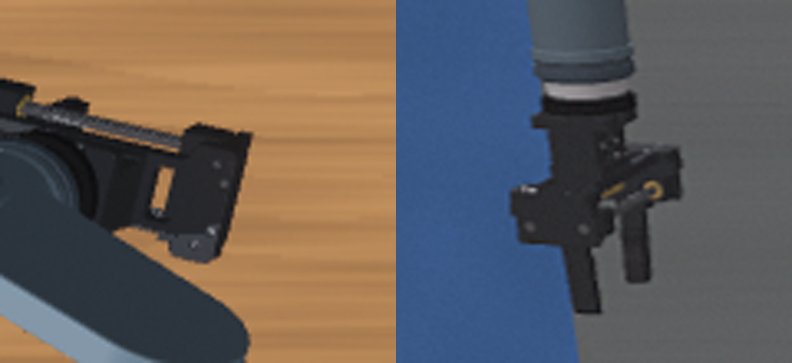

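```bash
cat >> h.py <<'E'
from scipy.spatial.transform import Rotation as Ro
def Rd(yaw):
    c,s=np.cos(np.radians(yaw)),np.sin(np.radians(yaw))
    return np.array([[-s,c,0],[c,s,0],[0,0,-1.]])
def go(*targets):
    st=r.get_state();R=st["tool_rot"];p=st["eef_pos"]
    print("t %.2f pos"%st["t"],p.round(4),"yaw %.1f"%np.degrees(np.arctan2(R[1,1],R[0,1])),"tilt",R[:2,2].round(4),"F",st["contact_force"].round(1),"op %.3f"%st["opening"])
    for (x,y,z,yaw) in targets:
        print((x,y,z,yaw),"->",(R.T@(np.array([x,y,z])-p)).round(4),Ro.from_matrix(R.T@Rd(yaw)).as_rotvec(degrees=True).round(2))
E
python3 - <<'E'
from h import *
go((.4666,.1459,.2,104),(.4666,.1459,.12,104))
E
```

```text
t 0.35 pos [0.1264 0.5608 0.2175] yaw 77.3 tilt [-0.0002 -0.0004] F [-0.2 -0.3 -0.1] op 0.998
(0.4666, 0.1459, 0.2, 104) -> [-0.4231 -0.3299  0.0176] [-2.000e-02 -1.000e-02 -2.671e+01]
(0.4666, 0.1459, 0.12, 104) -> [-0.4231 -0.3299  0.0976] [-2.000e-02 -1.000e-02 -2.671e+01]
```

Call:
send_rows(
  motion=[
    [-0.03,-0.023,0,0,0,-2,100],
    [-0.06,-0.046,0,0,0,-4,100],
    [-0.09,-0.07,0.0,0,0,-7,100],
    [-0.12,-0.093,0.01,0,0,-9,100],
    [-0.15,-0.117,0.01,0,0,-11,100],
    [-0.18,-0.14,0.015,0,0,-13,100],
    [-0.21,-0.164,0.015,0,0,-15,100],
    [-0.24,-0.187,0.015,0,0,-17,100],
    [-0.27,-0.21,0.018,0,0,-19,100],
    [-0.3,-0.234,0.018,0,0,-21,100],
  ],
)

```text
t: 1.18
eef_pos: [0.3683, 0.265, 0.1995]
tool_rot: [[-0.989, -0.146, 0.0], [-0.146, 0.989, -0.0], [-0.0, -0.0, -1.0]]
contact_force: [0.6, -0.3, 0.1]
opening: 1.001
```

Run:
```python
from h import *
go((.4666,.1459,.15,104),(.4666,.1459,.12,104))
```

```text
t 1.18 pos [0.3683 0.265  0.1995] yaw 98.4 tilt [ 0.0001 -0.0001] F [ 0.6 -0.3  0.1] op 1.001
(0.4666, 0.1459, 0.15, 104) -> [-0.0798 -0.1322  0.0495] [-0.01  0.01 -5.6 ]
(0.4666, 0.1459, 0.12, 104) -> [-0.0798 -0.1322  0.0795] [-0.01  0.01 -5.6 ]
```

Call:
send_rows(
  motion=[
    [-0.02,-0.033,0,0,0,-2,100],
    [-0.04,-0.066,0.01,0,0,-4,100],
    [-0.06,-0.099,0.02,0,0,-5.6,100],
    [-0.0798,-0.1322,0.03,0,0,-5.6,100],
    [-0.0798,-0.1322,0.05,0,0,-5.6,100],
    [-0.0798,-0.1322,0.07,0,0,-5.6,100],
    [-0.0798,-0.1322,0.0795,0,0,-5.6,100],
    [-0.0798,-0.1322,0.0795,0,0,-5.6,100],
  ],
)

```text
t: 1.85
eef_pos: [0.4647, 0.1456, 0.1177]
tool_rot: [[-0.97, -0.241, -0.005], [-0.241, 0.97, -0.0], [0.005, 0.001, -1.0]]
contact_force: [-0.6, -0.6, -1.1]
opening: 1.003
```

Run:
```python
from h import *
import cv2
go((.4666,.1459,.06,104))
d=r.get_image("wrist");cv2.imwrite("pics/w1.png",d["frame"])
print(proj(d,np.array([.4666,.1459,.07])))
d=r.get_image("top");cv2.imwrite("pics/t1.png",cv2.resize(d["frame"][180:320,180:360],None,fx=4,fy=4))
```

```text
t 1.85 pos [0.4647 0.1456 0.1177] yaw 104.0 tilt [-0.0047 -0.0004] F [-0.6 -0.6 -1.1] op 1.003
(0.4666, 0.1459, 0.06, 104) -> [-0.0022 -0.0002  0.0577] [ 0.04 -0.27 -0.03]
[316.50934216 261.63625737]
```

View pics/w1.png

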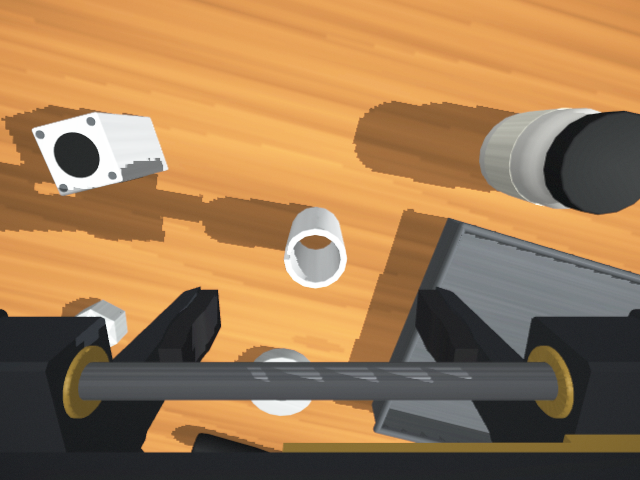

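Call:
send_rows(
  motion=[
    [-0.001,0,0.02,0,0,0,100],
    [-0.001,0,0.04,0,0,0,100],
    [-0.001,0,0.052,0,0,0,100],
    [-0.001,0,0.0575,0,-0.2,0,100],
    [-0.001,0,0.0575,0,-0.2,0,100],
    [-0.001,0,0.0575,0,-0.2,0,40],
    [-0.001,0,0.0575,0,-0.2,0,40],
    [-0.001,0,0.0575,0,-0.2,0,20],
    [-0.001,0,0.0575,0,-0.2,0,20],
    [-0.001,0,0.0575,0,-0.2,0,20],
  ],
)

```text
t: 2.78
eef_pos: [0.4679, 0.1465, 0.0635]
tool_rot: [[-0.97, -0.243, 0.004], [-0.243, 0.97, 0.001], [-0.004, -0.0, -1.0]]
contact_force: [0.1, -0.7, 0.4]
opening: 0.644
```

Run:
```python
from h import *
go((.4666,.1459,.06,104))
```

```text
t 2.78 pos [0.4679 0.1465 0.0635] yaw 104.0 tilt [0.0044 0.0008] F [ 0.1 -0.7  0.4] op 0.644
(0.4666, 0.1459, 0.06, 104) -> [ 0.0014 -0.0002  0.0035] [-0.02  0.25  0.04]
```

Call:
send_rows(
  motion=[
    [0.001,0,0.004,0,0.25,0,60],
    [0.001,0,0.004,0,0.25,0,60],
    [0.001,0,0.004,0,0.25,0,60],
  ],
)

```text
t: 3.03
eef_pos: [0.4667, 0.1462, 0.0592]
tool_rot: [[-0.97, -0.243, -0.001], [-0.243, 0.97, -0.0], [0.001, -0.0, -1.0]]
contact_force: [-0.1, -0.1, 0.2]
opening: 0.601
```

Run:
```python
from h import *
go((.4666,.1459,.06,104))
```

```text
t 3.03 pos [0.4667 0.1462 0.0592] yaw 104.0 tilt [-0.0005 -0.0003] F [-0.1 -0.1  0.2] op 0.601
(0.4666, 0.1459, 0.06, 104) -> [ 0.0002 -0.0003 -0.0008] [-0.01 -0.03  0.04]
```

Call:
send_rows(
  motion=[
    [0,0,-0.001,0,0,0,30],
    [0,0,-0.001,0,0,0,20],
    [0,0,-0.001,0,0,0,10],
    [0,0,-0.001,0,0,0,10],
    [0,0,-0.001,0,0,0,10],
    [0,0,-0.001,0,0,0,10],
  ],
)

```text
t: 3.53
eef_pos: [0.4667, 0.1462, 0.0602]
tool_rot: [[-0.97, -0.243, -0.0], [-0.243, 0.97, -0.0], [0.001, -0.0, -1.0]]
contact_force: [-1.6, 0.9, 0.4]
opening: 0.171
```

Run:
```python
from h import *
import cv2
go((.4666,.1459,.15,104))
d=r.get_image("side");cv2.imwrite("pics/s1.png",cv2.resize(d["frame"][120:300,180:380],None,fx=4,fy=4)[:600])
```

```text
t 3.53 pos [0.4667 0.1462 0.0602] yaw 104.0 tilt [-0.0004 -0.0003] F [-1.6  0.9  0.4] op 0.171
(0.4666, 0.1459, 0.15, 104) -> [ 0.0002 -0.0003 -0.0898] [-0.01 -0.03  0.04]
```

View pics/s1.png

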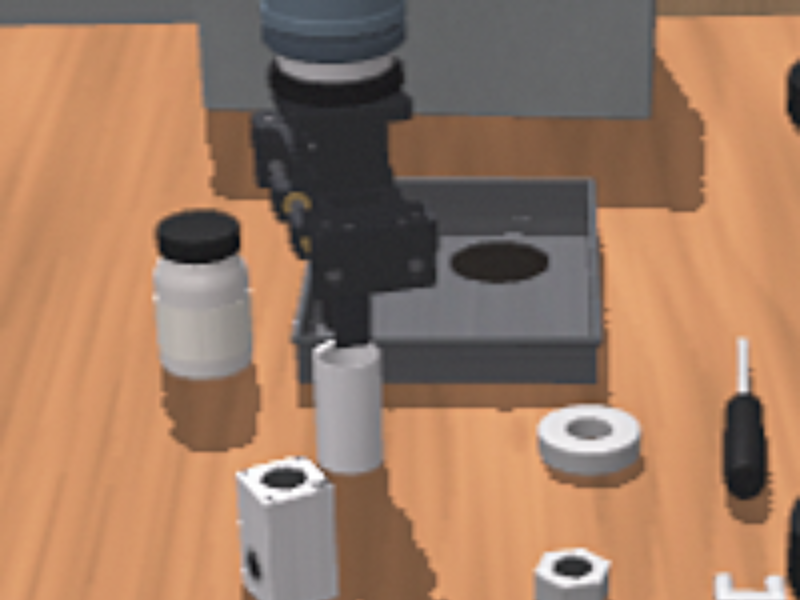

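Run:
```python
from h import *
import cv2
d=r.get_image("side");cv2.imwrite("pics/s2.png",cv2.resize(d["frame"][170:250,230:310],None,fx=7,fy=7,interpolation=cv2.INTER_CUBIC))
w=r.get_image("wrist");cv2.imwrite("pics/w2.png",w["frame"])
go()
st=r.get_state();p=st["eef_pos"];R=st["tool_rot"]
for dz in(0,-.0187):
  for y in(-.044,-.0075,.0075,.044):
    X=p+R@np.array([0,y,dz]);print(y,dz,((proj(d,X)-[230,170])*7).round())
    
for X in([.4666,.1459,.07],[.4666,.1259,.07],[.4666,.1259,0]): print(X,((proj(d,np.array(X))-[230,170])*7).round(),proj(w,np.array(X)).round())
```

```text
t 3.68 pos [0.4667 0.1462 0.0602] yaw 104.0 tilt [-0.0005 -0.0003] F [-0.  -0.6 -0. ] op 0.098
-0.044 0 [286. 346.]
-0.0075 0 [262. 298.]
0.0075 0 [252. 279.]
0.044 0 [229. 234.]
-0.044 -0.0187 [284. 295.]
-0.0075 -0.0187 [260. 248.]
0.0075 -0.0187 [250. 229.]
0.044 -0.0187 [227. 184.]
[0.4666, 0.1459, 0.07] [255. 263.] [316. 299.]
[0.4666, 0.1259, 0.07] [254. 290.] [275. 290.]
[0.4666, 0.1259, 0] [261. 475.] [287. 245.]
```

View pics/s2.png

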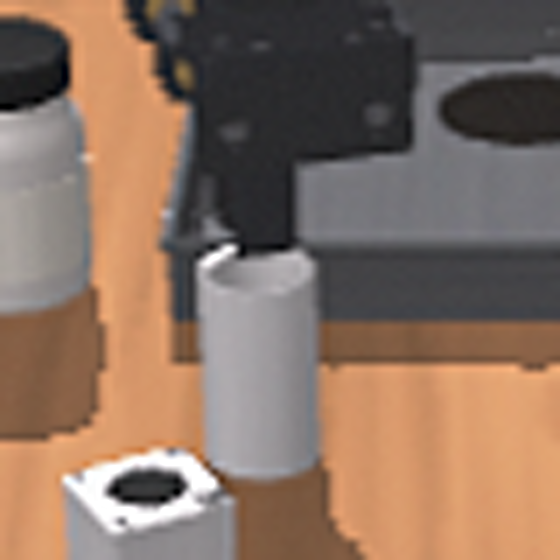

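View pics/w2.png

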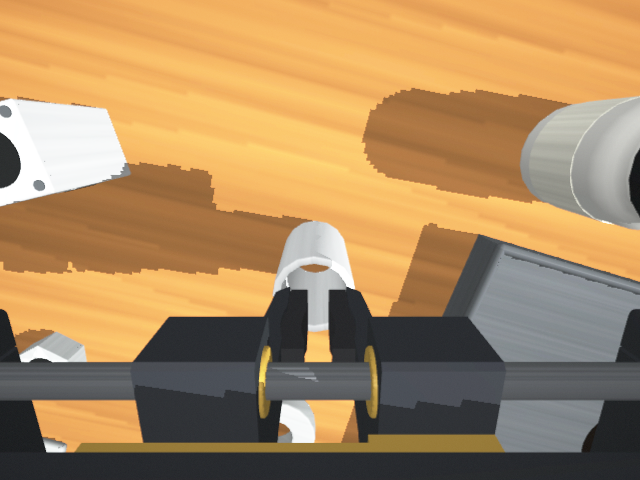

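Run:
```python
from h import *
st=r.get_state();p=st["eef_pos"];R=st["tool_rot"]
w=r.get_image("wrist");s=r.get_image("side")
print("cam in tool", R.T@(-w["R"].T@w["t"]-p), "axes",(R.T@w["R"].T).round(3))
for z in(0.,-.01,-.0187,-.03):
  print(z,[proj(w,p+R@np.array([0,y,z])).round().tolist() for y in(-.022,-.0043,.0043,.022)],[((proj(s,p+R@np.array([x,-.02,z]))-[230,170])*7).round().tolist() for x in(-.009,.009)])
```

```text
cam in tool [ 0.07738379  0.00033131 -0.16693023] axes [[ 0.001 -0.956 -0.294]
 [ 1.     0.001  0.001]
 [-0.001 -0.294  0.956]]
0.0 [[273.0, 291.0], [308.0, 291.0], [325.0, 291.0], [360.0, 291.0]] [[296.0, 311.0], [243.0, 318.0]]
-0.01 [[270.0, 299.0], [308.0, 299.0], [326.0, 299.0], [363.0, 299.0]] [[295.0, 284.0], [242.0, 291.0]]
-0.0187 [[268.0, 308.0], [307.0, 308.0], [326.0, 308.0], [365.0, 308.0]] [[295.0, 261.0], [241.0, 267.0]]
-0.03 [[265.0, 321.0], [306.0, 321.0], [327.0, 321.0], [368.0, 321.0]] [[293.0, 230.0], [240.0, 236.0]]
```

Call:
send_rows(
  motion=[
    [0,0,-0.02,0,0,0,60],
    [0,0,-0.05,0,0,7,60],
    [0,0,-0.08,0,0,14,60],
    [0,0,-0.11,0,0,21,60],
    [0,0,-0.13,0,0,28,60],
    [0,0,-0.14,0,0,35,60],
    [0,0,-0.14,0,0,42,60],
    [0,0,-0.14,0,0,49,60],
    [0,0,-0.14,0,0,56,60],
    [0,0,-0.14,0,0,63,60],
  ],
)

```text
t: 4.62
eef_pos: [0.4667, 0.1462, 0.2003]
tool_rot: [[-0.652, 0.758, -0.0], [0.758, 0.652, -0.0], [-0.0, -0.0, -1.0]]
contact_force: [0.1, -1.1, -0.5]
opening: 0.6
```

Call:
send_rows(
  motion=[
    [0,0,0,0,0,7,60],
    [0,0,0,0,0,14,60],
    [0,0,0,0,0,21,60],
    [0,0,0,0,0,28,60],
    [0,0,0,0,0,35,60],
    [0,0,0,0,0,41,60],
    [0,0,0,0,0,41,60],
  ],
)

```text
t: 5.2
eef_pos: [0.4666, 0.1462, 0.2003]
tool_rot: [[0.009, 1.0, -0.0], [1.0, -0.009, -0.0], [-0.0, -0.0, -1.0]]
contact_force: [0.6, 0.2, -0.2]
opening: 0.6
```

Run:
```python
from h import *
import cv2
d=r.get_image("side");go()
st=r.get_state();p=st["eef_pos"];R=st["tool_rot"]
c=proj(d,p);o=(int(c[0])-50,int(c[1])-60);print(o)
cv2.imwrite("pics/s3.png",cv2.resize(d["frame"][o[1]:o[1]+80,o[0]:o[0]+100],None,fx=7,fy=7,interpolation=cv2.INTER_CUBIC))
for z in(0,-.0187,-.0637):
  print(z,[((proj(d,p+R@np.array([0,y,z]))-o)*7).round().tolist() for y in(-.0935,-.022,0,.022,.0935)])
t=r.get_image("top");c=proj(t,p);o=(int(c[0])-50,int(c[1])-40);print(o)
cv2.imwrite("pics/t3.png",cv2.resize(t["frame"][o[1]:o[1]+80,o[0]:o[0]+100],None,fx=7,fy=7,interpolation=cv2.INTER_CUBIC))
```

```text
t 5.25 pos [0.4666 0.1462 0.2002] yaw -0.2 tilt [-0.0004 -0.0004] F [ 0.  -0.  -0.8] op 0.598
(214, 95)
0 [[60.0, 426.0], [284.0, 423.0], [353.0, 422.0], [421.0, 421.0], [645.0, 418.0]]
-0.0187 [[56.0, 371.0], [281.0, 368.0], [350.0, 367.0], [420.0, 366.0], [644.0, 363.0]]
-0.0637 [[46.0, 235.0], [275.0, 232.0], [345.0, 231.0], [415.0, 230.0], [644.0, 227.0]]
(192, 212)
```

View pics/s3.png

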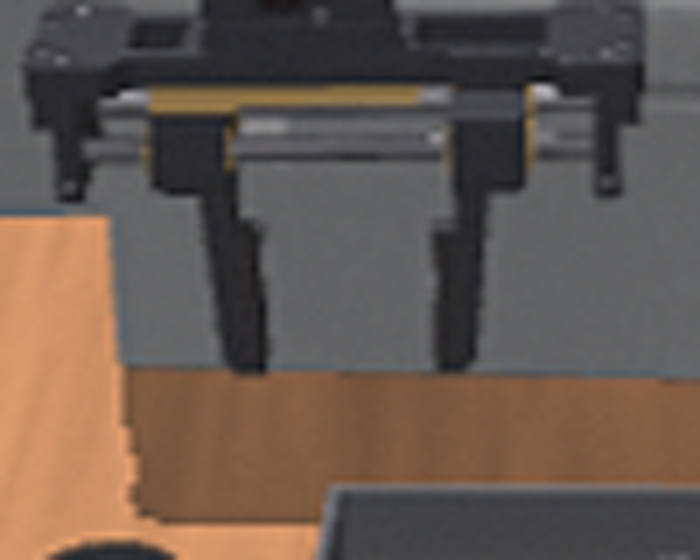

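Run:
```python
from h import *
d=r.get_image("side")
p=np.array([.4667,.1462,.0602]);R=Rd(104)
for z in(-.0637,-.0737,-.0837,-.0937): print(z,[((proj(d,p+R@np.array([x,-.0935,z]))-[230,170])*7).round().tolist() for x in(.0375,-.0375)])
```

```text
-0.0637 [[196.0, 250.0], [431.0, 220.0]]
-0.0737 [[194.0, 220.0], [431.0, 191.0]]
-0.0837 [[193.0, 191.0], [430.0, 162.0]]
-0.0937 [[191.0, 161.0], [430.0, 132.0]]
```

View pics/t3.png

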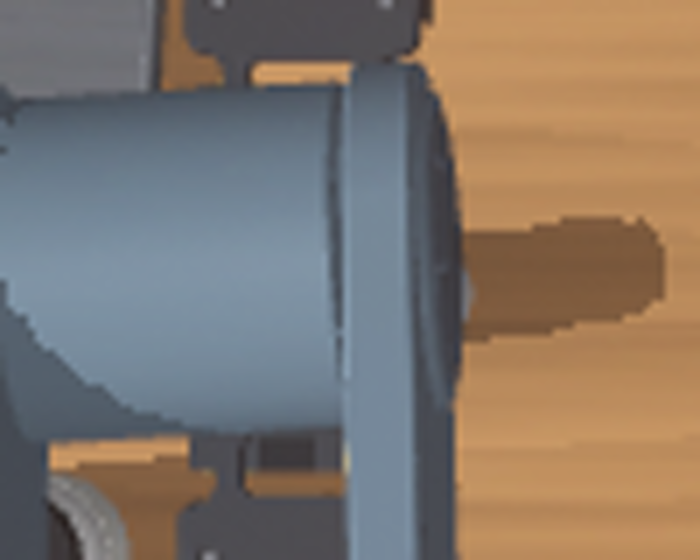

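Run:
```python
from h import *
go((.466,.1459,.09,14),(.466,.1459,.024,14))
```

```text
t 5.35 pos [0.4667 0.1462 0.2003] yaw -0.1 tilt [-0.0003 -0.0004] F [-0.4  0.  -0.4] op 0.599
(0.466, 0.1459, 0.09, 14) -> [-0.0003 -0.0006  0.1103] [ -0.02   0.02 -14.12]
(0.466, 0.1459, 0.024, 14) -> [-0.0002 -0.0006  0.1763] [ -0.02   0.02 -14.12]
```

Call:
send_rows(
  motion=[
    [0,0,0.02,0,0,-5,75],
    [0,0,0.05,0,0,-10,75],
    [0,-0.0006,0.08,0,0,-14.1,75],
    [0,-0.0006,0.105,0,0,-14.1,75],
    [0,-0.0006,0.125,0,0,-14.1,75],
    [0,-0.0006,0.145,0,0,-14.1,75],
    [0,-0.0006,0.16,0,0,-14.1,75],
    [0,-0.0006,0.17,0,0,-14.1,75],
    [0,-0.0006,0.174,0,0,-14.1,75],
    [0,-0.0006,0.174,0,0,-14.1,75],
  ],
)

```text
t: 6.18
eef_pos: [0.4655, 0.1461, 0.0256]
tool_rot: [[-0.243, 0.97, -0.002], [0.97, 0.243, -0.0], [0.0, -0.002, -1.0]]
contact_force: [0.2, 0.8, -0.2]
opening: 0.756
```

Run:
```python
from h import *
import cv2
go((.466,.1459,.024,14))
d=r.get_image("side");cv2.imwrite("pics/s4.png",cv2.resize(d["frame"][150:250,215:335],None,fx=6,fy=6,interpolation=cv2.INTER_CUBIC))
```

```text
t 6.18 pos [0.4655 0.1461 0.0256] yaw 14.0 tilt [-0.0018 -0.0004] F [ 0.2  0.8 -0.2] op 0.756
(0.466, 0.1459, 0.024, 14) -> [-0.0003  0.0004  0.0016] [-0.11 -0.    0.04]
```

View pics/s4.png

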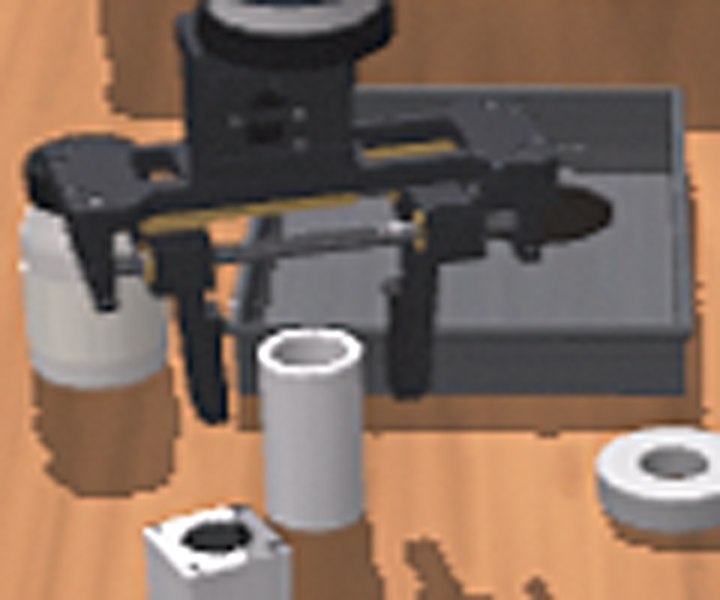

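Call:
send_rows(
  motion=[
    [0,0,0.002,0,0,0,40],
    [0,0,0.002,0,0,0,30],
    [0,0,0.002,0,0,0,20],
    [0,0,0.002,0,0,0,20],
    [0,0,0.002,0,0,0,20],
    [0,0,0.002,0,0,0,20],
    [0,0,0.002,0,0,0,20],
  ],
)

```text
t: 6.82
eef_pos: [0.4666, 0.1462, 0.0249]
tool_rot: [[-0.242, 0.97, 0.0], [0.97, 0.242, -0.0], [-0.0, 0.0, -1.0]]
contact_force: [-1.2, -0.5, 4.5]
opening: 0.444
```

Run:
```python
import cv2
a=cv2.imread("pics/top0.png")
cv2.imwrite("pics/c6.png",cv2.resize(a[218:288,355:405],None,fx=8.5,fy=8.5,interpolation=cv2.INTER_CUBIC))
from h import *
go((.4666,.1462,.15,14))
```

```text
t 6.82 pos [0.4666 0.1462 0.0249] yaw 14.0 tilt [ 0.0004 -0.0003] F [-1.2 -0.5  4.5] op 0.444
(0.4666, 0.1462, 0.15, 14) -> [-1.000e-04  1.000e-04 -1.251e-01] [0.02 0.02 0.03]
```

View pics/c6.png

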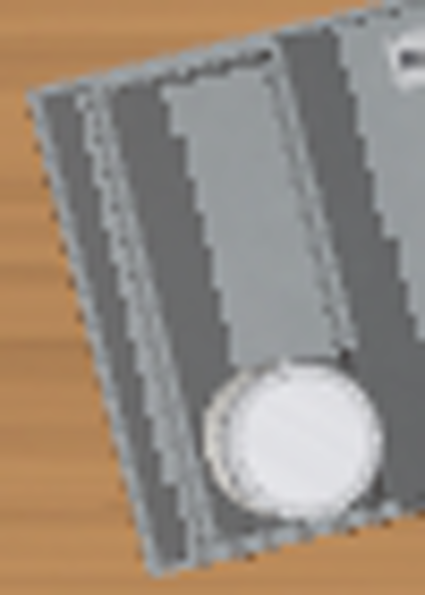

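Call:
send_rows(
  motion=[
    [0,0,-0.01,0,0,0,20],
    [0,0,-0.03,0,0,0,20],
    [0,0,-0.05,0,0,0,20],
    [0,0,-0.07,0,0,0,20],
    [0,0,-0.09,0,0,0,20],
    [0,0,-0.1,0,0,0,20],
    [0,0,-0.1,0,0,0,20],
  ],
)

```text
t: 7.4
eef_pos: [0.4683, 0.1464, 0.1277]
tool_rot: [[-0.243, 0.97, 0.005], [0.97, 0.243, 0.0], [-0.001, 0.005, -1.0]]
contact_force: [0.2, -0.0, -0.9]
opening: 0.443
```

Run:
```python
from h import *
c=r.get_image("top")
f=lambda u,z:ray(c,crop((355,218),8.5,u),z)[:2]
A,B,C=f((106,88),.024),f((265,55),.024),f((213,543),.024)
print(A,B,C,np.linalg.norm(A-B),np.linalg.norm(A-C),"center",(B+C)/2)
tx=np.array([np.cos(np.radians(104)),np.sin(np.radians(104))]);ty=np.array([-tx[1],tx[0]])
for n,q in(("corners",np.array([.4893,-.2702])),("handle",np.array([.4893,-.2672]))):
  print(n,q+.078*tx)
ct=f((306,440),.074);print("tin",ct)
b=np.array([.4705,-.1935]);print("tin in box",(ct-b)@tx,(ct-b)@ty)
print("slots",b-.046*ty,b-.0035*ty)
go((*(b-.046*ty),.128,14),(*(b-.046*ty),.03,14))
```

```text
[ 0.53236038 -0.15179205] [ 0.54242114 -0.19976548] [ 0.39587981 -0.1834988 ] 0.04901701979038948 0.14011518800771605 center [ 0.46915047 -0.19163214]
corners [ 0.47043009 -0.19451693]
handle [ 0.47043009 -0.19151693]
tin [ 0.42735509 -0.20516817]
tin in box -0.0008838795757904818 0.04468610879120261
slots [ 0.5151336  -0.18237159] [ 0.47389604 -0.19265327]
t 7.45 pos [0.4673 0.1463 0.126 ] yaw 14.0 tilt [ 0.003  -0.0002] F [-0.8 -0.  -1.2] op 0.446
(np.float64(0.5151336034086959), np.float64(-0.1823715928024153), 0.128, 14) -> [-0.3305 -0.0333 -0.0018] [0.16 0.05 0.03]
(np.float64(0.5151336034086959), np.float64(-0.1823715928024153), 0.03, 14) -> [-0.3304 -0.0336  0.0962] [0.16 0.05 0.03]
```

Call:
send_rows(
  motion=[
    [-0.01,0,0,0,0,0,20],
    [-0.035,-0.003,0,0,0,0,20],
    [-0.07,-0.007,0,0,0,0,20],
    [-0.105,-0.01,0,0,0,0,20],
    [-0.14,-0.014,0,0,0,0,20],
    [-0.175,-0.018,0,0,0,0,20],
    [-0.21,-0.021,0,0,0,0,20],
    [-0.245,-0.025,0,0,0,0,20],
    [-0.28,-0.028,0,0,0,0,20],
    [-0.305,-0.032,0,0,0,0,20],
  ],
)

```text
t: 8.28
eef_pos: [0.5094, -0.1606, 0.1245]
tool_rot: [[-0.241, 0.971, 0.001], [0.971, 0.241, 0.0], [-0.0, 0.001, -1.0]]
contact_force: [0.6, 0.0, 0.2]
opening: 0.449
```

Run:
```python
from h import *
go((.5146,-.1815,.1,14),(.5146,-.1815,.03,14))
```

```text
t 8.28 pos [ 0.5094 -0.1606  0.1245] yaw 13.9 tilt [0.0011 0.0002] F [0.6 0.  0.2] op 0.449
(0.5146, -0.1815, 0.1, 14) -> [-0.0216  0.      0.0245] [ 0.06  0.   -0.06]
(0.5146, -0.1815, 0.03, 14) -> [-0.0216 -0.0001  0.0945] [ 0.06  0.   -0.06]
```

Descend to hover (part bottom about 45 mm up), settle and look.

Call:
send_rows(
  motion=[
    [-0.012,0,0.01,0,0,0,20],
    [-0.0216,0,0.025,0,0,0,20],
    [-0.0216,0,0.04,0,0,0,20],
    [-0.0216,0,0.052,0,0,0,20],
    [-0.0216,0,0.055,0,0,0,20],
    [-0.0216,0,0.055,0,0,0,20],
    [-0.0216,0,0.055,0,0,0,20],
  ],
)

```text
t: 8.87
eef_pos: [0.5144, -0.1812, 0.0693]
tool_rot: [[-0.241, 0.97, 0.0], [0.97, 0.241, 0.001], [0.0, 0.001, -1.0]]
contact_force: [0.5, -0.6, -1.4]
opening: 0.442
```

Run:
```python
from h import *
import cv2
go((.5146,-.1815,.029,14))
d=r.get_image("side");cv2.imwrite("pics/s5.png",cv2.resize(d["frame"][220:400,200:360],None,fx=4,fy=4,interpolation=cv2.INTER_CUBIC)[:600])
d=r.get_image("wrist");cv2.imwrite("pics/w5.png",d["frame"])
```

```text
t 8.87 pos [ 0.5144 -0.1812  0.0693] yaw 14.0 tilt [0.0004 0.0006] F [ 0.5 -0.6 -1.4] op 0.442
(0.5146, -0.1815, 0.029, 14) -> [-0.0003  0.0001  0.0403] [ 0.03 -0.03 -0.03]
```

View pics/s5.png

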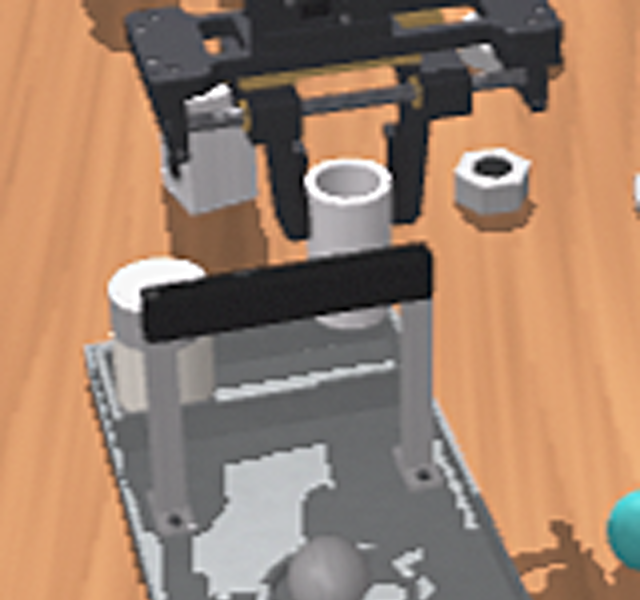

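View pics/w5.png

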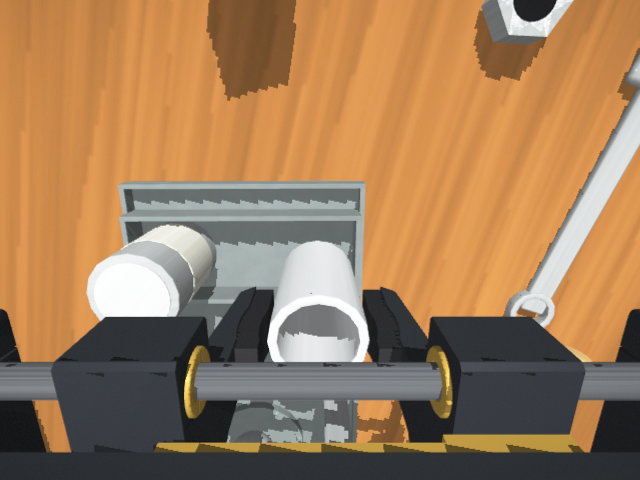

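Run:
```python
from h import *
import cv2
d=r.get_image("wrist");cv2.imwrite("pics/w6.png",cv2.resize(d["frame"][170:330,100:400],None,fx=2.6,fy=2.6,interpolation=cv2.INTER_CUBIC))
tx=np.array([np.cos(np.radians(104)),np.sin(np.radians(104))]);ty=np.array([-tx[1],tx[0]])
b=np.array([.4702,-.1925])
def B(x,y,z): return np.append(b+x*tx+y*ty,z)
for n,X in(("lip -y",B(.047,-.076,.01)),("lip +y",B(.047,.076,.01)),("wall in -y",B(.026,-.07,.024)),("wall in +y",B(.026,.07,.024)),("wall out -y",B(.029,-.073,.024)),("sleeve bottom",B(0,-.046,.044))): print(n,proj(d,X).round(1))
```

```text
lip -y [367.1 179.1]
lip +y [123. 179.]
wall in -y [358.8 217.1]
wall in +y [126.6 217.1]
wall out -y [363.9 212.2]
sleeve bottom [319.1 269.5]
```

View pics/w6.png

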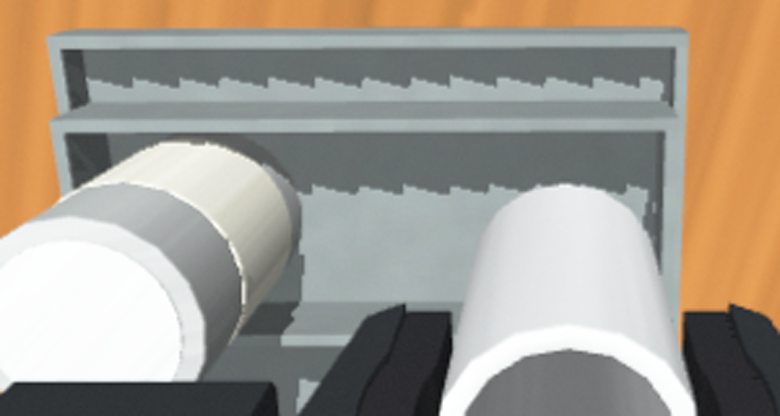

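Call:
send_rows(
  motion=[
    [-0.0018,-0.0015,0.005,0,0,0,20],
    [-0.0018,-0.0015,0.014,0,0,0,20],
    [-0.0018,-0.0015,0.023,0,0,0,20],
    [-0.0018,-0.0015,0.03,0,0,0,20],
    [-0.0018,-0.0015,0.035,0,0,0,20],
    [-0.0018,-0.0015,0.038,0,0,0,20],
    [-0.0018,-0.0015,0.0395,0,0,0,20],
    [-0.0018,-0.0015,0.0395,0,0,0,20],
  ],
)

```text
t: 9.68
eef_pos: [0.5141, -0.1836, 0.0304]
tool_rot: [[-0.242, 0.97, 0.002], [0.97, 0.242, -0.0], [-0.001, 0.002, -1.0]]
contact_force: [-0.6, -0.7, -1.0]
opening: 0.446
```

Run:
```python
from h import *
import cv2
go((.5146,-.1815,.029,14))
d=r.get_image("wrist");cv2.imwrite("pics/w7.png",d["frame"])
```

```text
t 9.68 pos [ 0.5141 -0.1836  0.0304] yaw 14.0 tilt [ 0.0018 -0.0002] F [-0.6 -0.7 -1. ] op 0.446
(0.5146, -0.1815, 0.029, 14) -> [0.0019 0.001  0.0014] [ 0.1   0.04 -0.02]
```

View pics/w7.png

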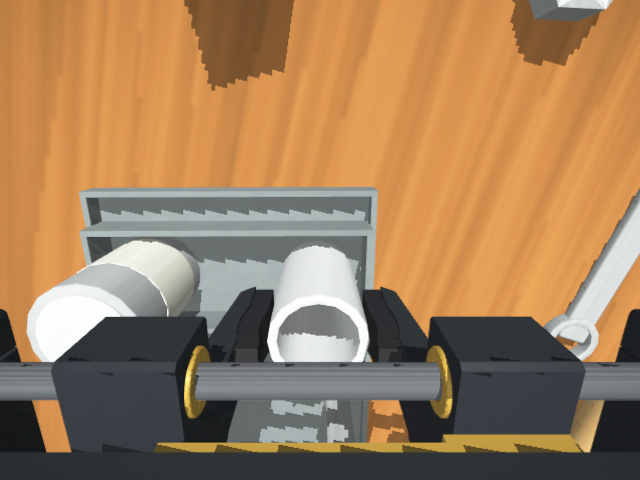

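Call:
send_rows(
  motion=[
    [0,0,0.0015,0,0,0,20],
    [0,0,0.0015,0,0,0,20],
    [0,0,0.0015,0,0,0,60],
    [0,0,0.0015,0,0,0,65],
    [0,0,0.0015,0,0,0,65],
    [0,0,0.0015,0,0,0,65],
    [0,0,-0.015,0,0,0,65],
    [0,0,-0.045,0,0,0,65],
    [0,0,-0.075,0,0,0,65],
    [0,0,-0.095,0,0,0,65],
  ],
)

```text
t: 10.57
eef_pos: [0.515, -0.1842, 0.1286]
tool_rot: [[-0.242, 0.97, 0.005], [0.97, 0.242, -0.002], [-0.003, 0.004, -1.0]]
contact_force: [0.1, -0.6, -0.9]
opening: 0.649
```

Run:
```python
from h import *
import cv2
go((.4384,-.0028,.11,-61.2))
d=r.get_image("side");cv2.imwrite("pics/s8.png",cv2.resize(d["frame"][220:400,200:360],None,fx=4,fy=4,interpolation=cv2.INTER_CUBIC)[:600])
d=r.get_image("wrist");cv2.imwrite("pics/w8.png",d["frame"])
```

```text
t 10.57 pos [ 0.515  -0.1842  0.1286] yaw 14.0 tilt [ 0.0045 -0.0019] F [ 0.1 -0.6 -0.9] op 0.649
(0.4384, -0.0028, 0.11, -61.2) -> [ 0.1946 -0.0306  0.0179] [ 0.3  -0.   75.18]
```

View pics/s8.png

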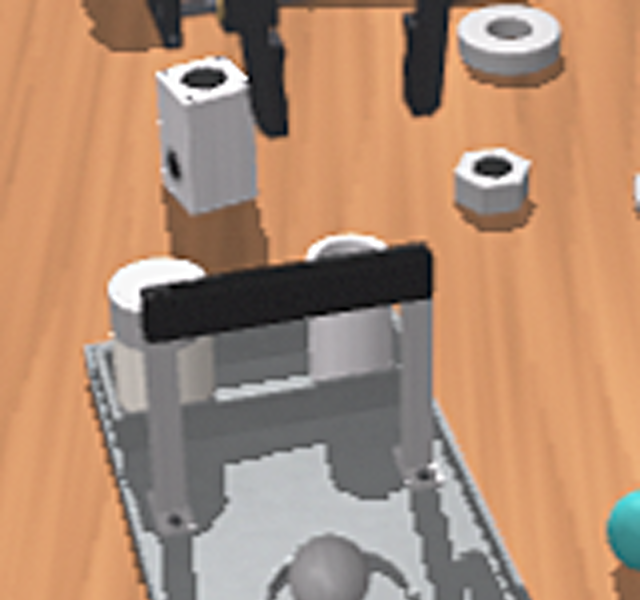

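View pics/w8.png

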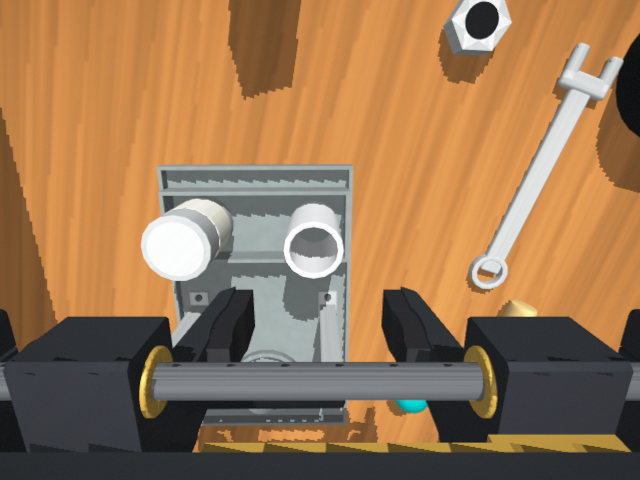

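Call:
send_rows(
  motion=[
    [0.015,-0.003,0,0,0,7,75],
    [0.035,-0.006,0,0,0,14,75],
    [0.057,-0.009,0,0,0,21,75],
    [0.08,-0.012,0,0,0,28,75],
    [0.1,-0.015,0,0,0,35,75],
    [0.12,-0.018,0,0,0,42,75],
    [0.14,-0.021,0,0,0,49,75],
    [0.16,-0.024,0,0,0,56,75],
    [0.175,-0.027,0,0,0,63,75],
    [0.19,-0.03,0.01,0,0,70,75],
  ],
)

```text
t: 11.5
eef_pos: [0.442, -0.0074, 0.1189]
tool_rot: [[0.832, 0.554, 0.011], [0.554, -0.832, -0.005], [0.006, 0.01, -1.0]]
contact_force: [0.3, -0.6, -0.6]
opening: 0.75
```

Run:
```python
from h import *
go((.4384,-.0028,.11,-61.2))
```

```text
t 11.50 pos [ 0.442  -0.0074  0.1189] yaw -56.3 tilt [ 0.0107 -0.0052] F [ 0.3 -0.6 -0.6] op 0.750
(0.4384, -0.0028, 0.11, -61.2) -> [-0.0004 -0.0059  0.0088] [ 0.57 -0.37  4.87]
```

Call:
send_rows(
  motion=[
    [-0.0004,-0.006,0.009,0.6,-0.4,4.9,75],
    [-0.0004,-0.006,0.009,0.6,-0.4,4.9,75],
    [-0.0004,-0.006,0.009,0.6,-0.4,4.9,75],
    [-0.0004,-0.006,0.009,0.6,-0.4,4.9,75],
  ],
)

```text
t: 11.83
eef_pos: [0.4386, -0.003, 0.1097]
tool_rot: [[0.875, 0.484, -0.001], [0.484, -0.875, -0.0], [-0.001, -0.0, -1.0]]
contact_force: [0.3, -0.0, -0.1]
opening: 0.751
```

Run:
```python
from h import *
import cv2
go((.4384,-.0028,.042,-61.2))
d=r.get_image("wrist");cv2.imwrite("pics/w9.png",cv2.resize(d["frame"][190:330,210:430],None,fx=3.6,fy=3.6,interpolation=cv2.INTER_CUBIC))
R=Rd(-61.2);c=np.array([.4384,-.0028,.07])
print([((proj(d,c+R@np.array([x,y,0]))-[210,190])*3.6).round().tolist() for x,y in((0,0),(.02,.02),(.02,-.02),(-.02,-.02),(-.02,.02))])
```

```text
t 11.83 pos [ 0.4386 -0.003   0.1097] yaw -61.1 tilt [-0.0007 -0.0001] F [ 0.3 -0.  -0.1] op 0.751
(0.4384, -0.0028, 0.042, -61.2) -> [-0.     -0.0003  0.0677] [-0.02  0.04  0.12]
[[390.0, 250.0], [513.0, 135.0], [269.0, 135.0], [274.0, 358.0], [506.0, 359.0]]
```

View pics/w9.png

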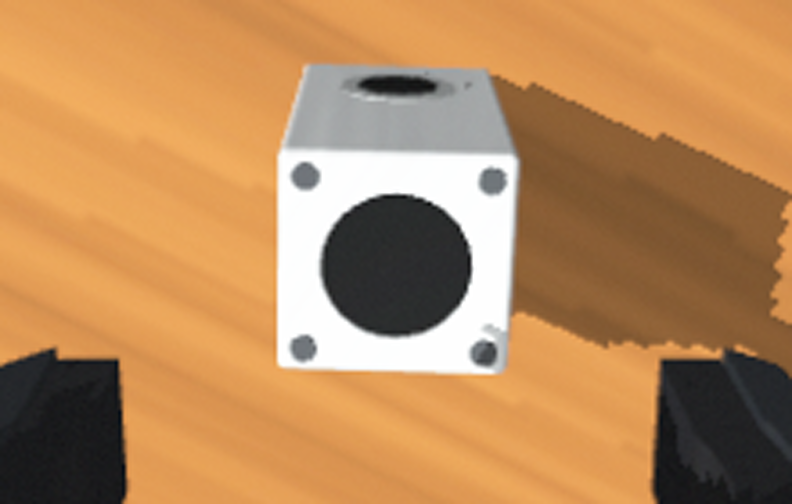

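Call:
send_rows(
  motion=[
    [-0.001,0.0005,0.015,0,0,1.2,75],
    [-0.0015,0.0007,0.035,0,0,1.2,75],
    [-0.0015,0.0007,0.05,0,0,1.2,75],
    [-0.0015,0.0007,0.06,0,0,1.2,75],
    [-0.0015,0.0007,0.066,0,0,1.2,75],
    [-0.0015,0.0007,0.0677,0,0,1.2,75],
    [-0.0015,0.0007,0.0677,0,0,1.2,75],
    [-0.0015,0.0007,0.0677,0,0,1.2,75],
  ],
)

```text
t: 12.55
eef_pos: [0.4385, -0.0048, 0.0429]
tool_rot: [[0.886, 0.464, 0.001], [0.464, -0.886, -0.0], [0.001, 0.001, -1.0]]
contact_force: [0.5, -0.4, 0.4]
opening: 0.748
```

Run:
```python
from h import *
import cv2
go((.4384,-.0028,.042,-62.4))
d=r.get_image("side");cv2.imwrite("pics/s9.png",cv2.resize(d["frame"][190:290,190:310],None,fx=6,fy=6,interpolation=cv2.INTER_CUBIC))
```

```text
t 12.55 pos [ 0.4385 -0.0048  0.0429] yaw -62.3 tilt [ 0.0009 -0.0005] F [ 0.5 -0.4  0.4] op 0.748
(0.4384, -0.0028, 0.042, -62.4) -> [ 0.0008 -0.0019  0.0009] [ 0.05 -0.03  0.07]
```

View pics/s9.png

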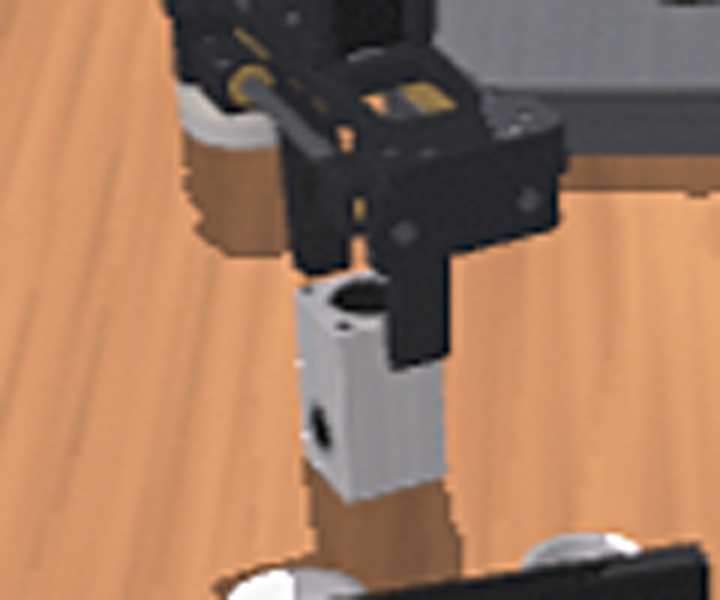

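Call:
send_rows(
  motion=[
    [0,0,0.0009,0,0,0,75],
    [0,0,0.0009,0,0,0,40],
    [0,0,0.0009,0,0,0,30],
    [0,0,0.0009,0,0,0,20],
    [0,0,0.0009,0,0,0,20],
    [0,0,0.0009,0,0,0,20],
    [0,0,0.0009,0,0,0,20],
    [0,0,0.0009,0,0,0,20],
  ],
)

```text
t: 13.27
eef_pos: [0.4387, -0.0048, 0.0422]
tool_rot: [[0.886, 0.465, 0.001], [0.465, -0.886, -0.001], [0.001, 0.001, -1.0]]
contact_force: [0.9, 1.3, 2.3]
opening: 0.448
```

Run:
```python
from h import *
go((.45,-.02,.15,-76))
```

```text
t 13.27 pos [ 0.4387 -0.0048  0.0422] yaw -62.3 tilt [ 0.0014 -0.0006] F [0.9 1.3 2.3] op 0.448
(0.45, -0.02, 0.15, -76) -> [ 0.003   0.0188 -0.1077] [ 0.06 -0.06 13.68]
```

Call:
send_rows(
  motion=[
    [0,0,-0.008,0,0,0,20],
    [0,0,-0.022,0,0,0,20],
    [0,0,-0.04,0,0,3,20],
    [0,0,-0.06,0,0,6,20],
    [0,0,-0.08,0,0,9,20],
    [0,0,-0.1,0,0,12,20],
    [0,0,-0.108,0,0,13.7,20],
    [0,0,-0.108,0,0,13.7,20],
  ],
)

```text
t: 13.93
eef_pos: [0.44, -0.0051, 0.1528]
tool_rot: [[0.971, 0.241, 0.006], [0.241, -0.971, -0.002], [0.005, 0.003, -1.0]]
contact_force: [0.8, 0.1, -2.1]
opening: 0.449
```

Run:
```python
from h import *
go((.4716,-.1942,.15,-76))
```

```text
t 13.93 pos [ 0.44   -0.0051  0.1528] yaw -76.1 tilt [ 0.0056 -0.0018] F [ 0.8  0.1 -2.1] op 0.449
(0.4716, -0.1942, 0.15, -76) -> [-0.0148  0.1911  0.0033] [ 0.18 -0.29 -0.07]
```

Call:
send_rows(
  motion=[
    [-0.001,0.01,0,0,0,0,20],
    [-0.002,0.03,0,0,0,0,20],
    [-0.004,0.055,0,0,0,0,20],
    [-0.006,0.08,0,0,0,0,20],
    [-0.008,0.105,0,0,0,0,20],
    [-0.01,0.13,0,0.2,-0.3,0,20],
    [-0.012,0.155,0,0.2,-0.3,0,20],
    [-0.0145,0.177,0,0.2,-0.3,0,20],
    [-0.0148,0.1911,0,0.2,-0.3,0,20],
    [-0.0148,0.1911,0.003,0.2,-0.3,0,20],
  ],
)

```text
t: 14.77
eef_pos: [0.4718, -0.1972, 0.1499]
tool_rot: [[0.971, 0.239, -0.0], [0.239, -0.971, -0.001], [-0.0, 0.0, -1.0]]
contact_force: [-0.4, 0.0, -1.8]
opening: 0.448
```

Call:
send_rows(
  motion=[
    [0,0,0.01,0,0,0,20],
    [0,0,0.017,0,0,0,20],
    [0,0,0.02,0,0,0,20],
    [0,0,0.02,0,0,0,20],
  ],
)

```text
t: 15.1
eef_pos: [0.4707, -0.1955, 0.1281]
tool_rot: [[0.971, 0.24, -0.003], [0.24, -0.971, 0.002], [-0.002, -0.002, -1.0]]
contact_force: [-0.0, 0.5, -2.3]
opening: 0.446
```

Run:
```python
from h import *
import cv2
go((.4716,-.1942,.09,-76))
d=r.get_image("wrist");cv2.imwrite("pics/w10.png",d["frame"])
d=r.get_image("top");cv2.imwrite("pics/t10.png",cv2.resize(d["frame"][195:295,340:480],None,fx=5,fy=5,interpolation=cv2.INTER_CUBIC))
d=r.get_image("side");cv2.imwrite("pics/s10.png",cv2.resize(d["frame"][200:350,190:350],None,fx=4,fy=4,interpolation=cv2.INTER_CUBIC))
```

```text
t 15.10 pos [ 0.4707 -0.1955  0.1281] yaw -76.1 tilt [-0.0029  0.0016] F [-0.   0.5 -2.3] op 0.446
(0.4716, -0.1942, 0.09, -76) -> [ 0.0013 -0.001   0.0381] [-0.13  0.14 -0.13]
```

View pics/w10.png

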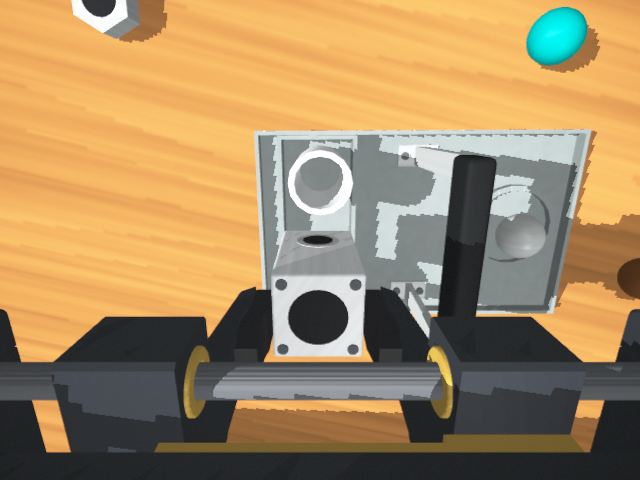

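View pics/s10.png

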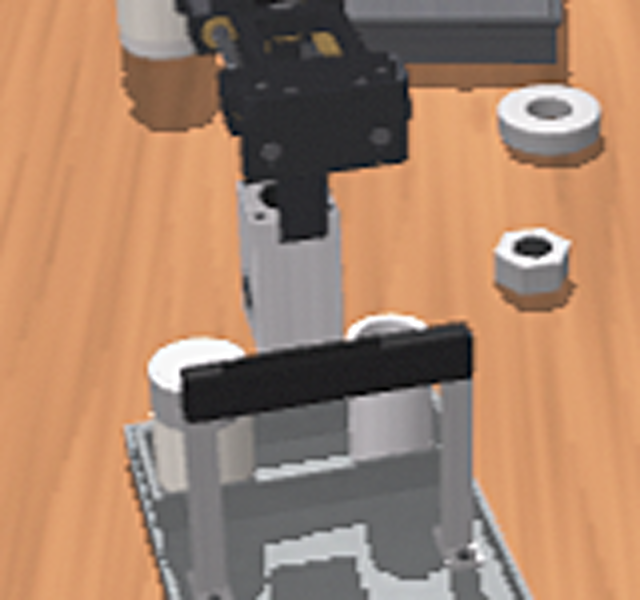

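View pics/t10.png

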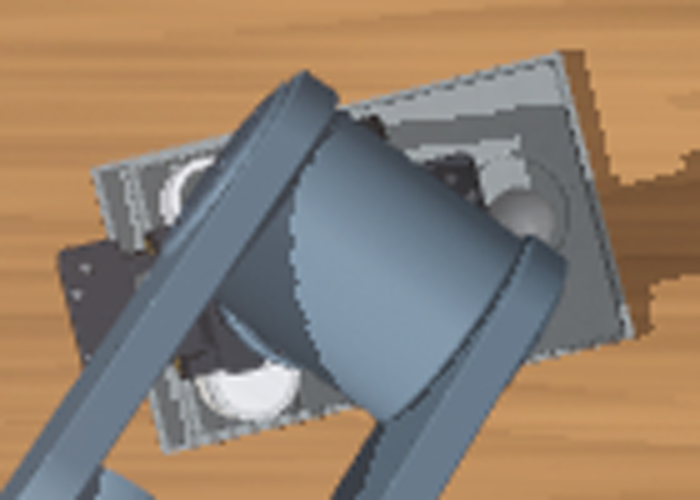

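Run:
```python
from h import *
import cv2
d=r.get_image("wrist");go()
cv2.imwrite("pics/w11.png",cv2.resize(d["frame"][120:370,240:600],None,fx=2.2,fy=2.2,interpolation=cv2.INTER_CUBIC))
```

```text
t 15.30 pos [ 0.4721 -0.1968  0.1302] yaw -76.1 tilt [ 0.0003 -0.0009] F [-0.2 -0.5 -1.5] op 0.444
```

View pics/w11.png

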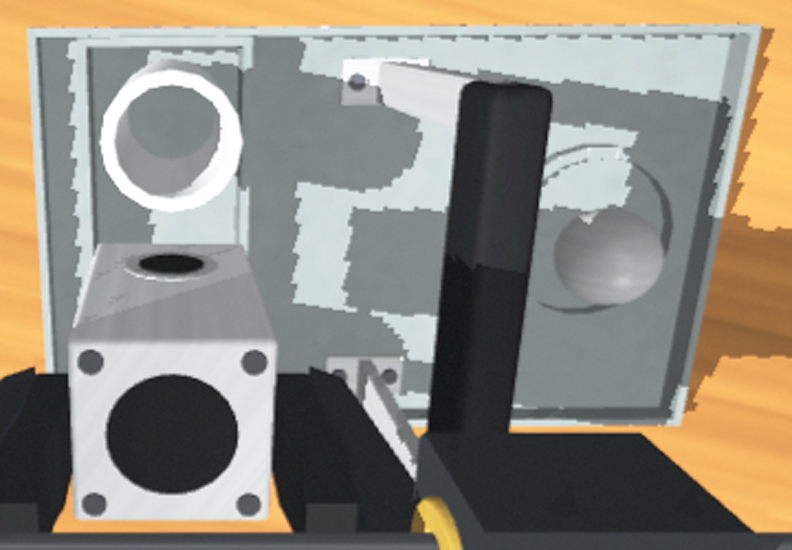

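Run:
```python
from h import *
d=r.get_image("wrist");st=r.get_state();p=st["eef_pos"];R=st["tool_rot"];go()
f=lambda u,z:ray(d,crop((240,120),2.2,u),z)
S=f((171,140.5),.074);V=f((173,430),.07+p[2]-.0422)
L=f((92,140),.024);Q=f((240,140),.024)
for n,X in(("sleeve",S),("block",V),("Lwall",L),("Rwall",Q)): print(n,X.round(4),"tool",(R.T@(X-p)).round(4))
Ta=f((30,30),.01);Tb=f((765,27),.01);Tc=f((683,424),.01);print([ (R.T@(X-p)).round(4) for X in(Ta,Tb,Tc)])
H=f((505,84),.124);print("handle -y end",(R.T@(H-p)).round(4))
```

```text
t 15.35 pos [ 0.4721 -0.197   0.1304] yaw -76.2 tilt [ 0.0004 -0.001 ] F [-0.1  0.1 -1.8] op 0.445
sleeve [ 0.514  -0.1858  0.074 ] tool [ 0.0433 -0.0009  0.0564]
block [ 0.471  -0.1969  0.1582] tool [-0.0011 -0.0003 -0.0278]
Lwall [ 0.5008 -0.1612  0.024 ] tool [ 0.0363 -0.028   0.1063]
Rwall [ 0.5129 -0.2104  0.024 ] tool [0.0364 0.0226 0.1064]
[array([ 0.0723, -0.0497,  0.1203]), array([0.0736, 0.204 , 0.1206]), array([-0.079 ,  0.2047,  0.1206])]
handle -y end [0.0624 0.0702 0.0064]
```

Call:
send_rows(
  motion=[
    [0,-0.0005,0.006,0,0,0,20],
    [0,-0.001,0.018,0,0,0,20],
    [0,-0.0015,0.03,0,0,0,20],
    [0,-0.0015,0.042,0,0,0,20],
    [0,-0.0015,0.05,0,0,0,20],
    [0,-0.0015,0.055,0,0,0,20],
    [0,-0.0015,0.057,0,0,0,20],
    [0,-0.0015,0.057,0,0,0,20],
  ],
)

```text
t: 16.02
eef_pos: [0.4717, -0.1955, 0.0731]
tool_rot: [[0.971, 0.239, 0.0], [0.239, -0.971, -0.001], [-0.0, 0.001, -1.0]]
contact_force: [-0.2, -0.2, -1.7]
opening: 0.45
```

Run:
```python
from h import *
import cv2
go((.4716,-.195,.0472,-76))
d=r.get_image("wrist");cv2.imwrite("pics/w12.png",d["frame"])
d=r.get_image("side");cv2.imwrite("pics/s12.png",cv2.resize(d["frame"][220:340,200:340],None,fx=5,fy=5,interpolation=cv2.INTER_CUBIC))
```

```text
t 16.02 pos [ 0.4717 -0.1955  0.0731] yaw -76.2 tilt [ 0.0001 -0.0008] F [-0.2 -0.2 -1.7] op 0.450
(0.4716, -0.195, 0.0472, -76) -> [ 0.     -0.0005  0.0259] [ 0.04  0.01 -0.16]
```

View pics/w12.png

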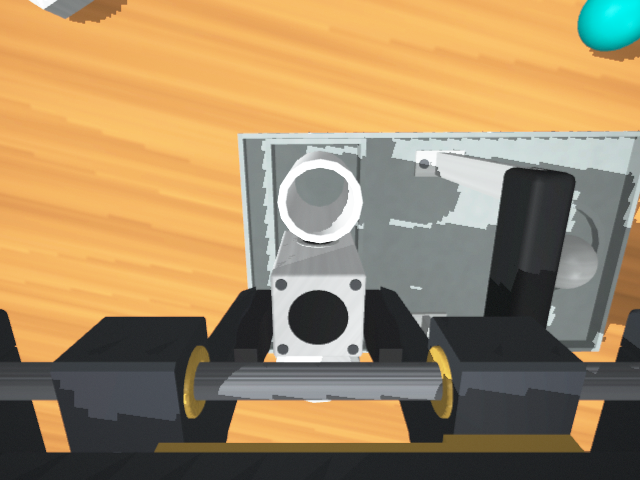

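View pics/s12.png

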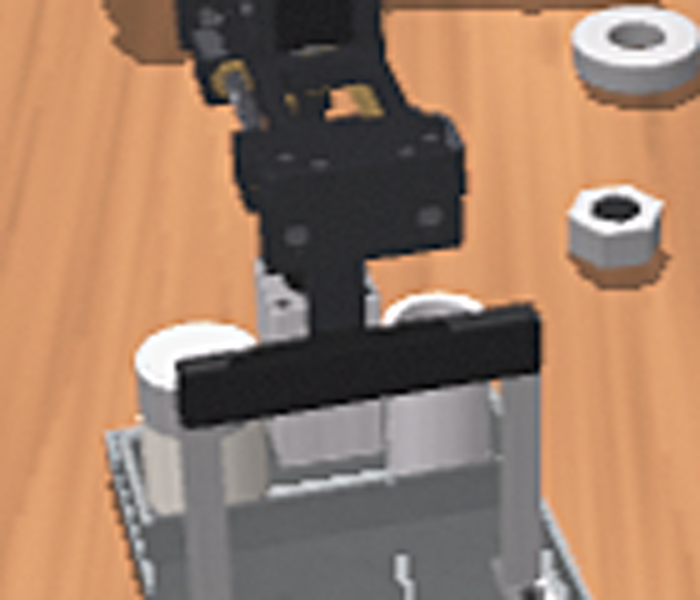

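Call:
send_rows(
  motion=[
    [0,0,0.004,0,0,0,20],
    [0,0,0.009,0,0,0,20],
    [0,0,0.014,0,0,0,20],
    [0,0,0.018,0,0,0,20],
    [0,0,0.021,0,0,0,20],
    [0,0,0.023,0,0,0,20],
    [0,0,0.023,0,0,0,20],
  ],
)

```text
t: 16.7
eef_pos: [0.4718, -0.1956, 0.0502]
tool_rot: [[0.971, 0.239, 0.0], [0.239, -0.971, -0.001], [0.0, 0.001, -1.0]]
contact_force: [0.4, 0.8, -1.5]
opening: 0.45
```

Run:
```python
from h import *
import cv2
go((.4716,-.195,.0472,-76))
d=r.get_image("side");cv2.imwrite("pics/s13.png",cv2.resize(d["frame"][220:340,200:340],None,fx=5,fy=5,interpolation=cv2.INTER_CUBIC))
```

```text
t 16.70 pos [ 0.4718 -0.1956  0.0502] yaw -76.2 tilt [ 0.0003 -0.0009] F [ 0.4  0.8 -1.5] op 0.450
(0.4716, -0.195, 0.0472, -76) -> [-0.0001 -0.0007  0.003 ] [ 0.05 -0.   -0.16]
```

View pics/s13.png

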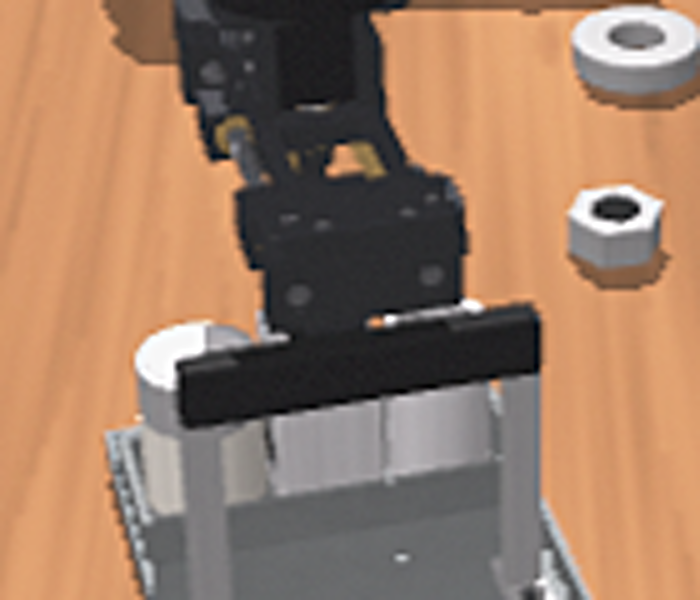

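Call:
send_rows(
  motion=[
    [0,0,0.001,0,0,0,20],
    [0,0,0.002,0,0,0,20],
    [0,0,0.003,0,0,0,20],
    [0,0,0.003,0,0,0,20],
  ],
)

```text
t: 17.08
eef_pos: [0.472, -0.1957, 0.0474]
tool_rot: [[0.971, 0.239, 0.001], [0.239, -0.971, -0.001], [0.0, 0.001, -1.0]]
contact_force: [-1.2, 1.2, -2.2]
opening: 0.45
```

Call:
send_rows(
  motion=[
    [0,0,0.001,0,0,0,20],
    [0,0,0.001,0,0,0,20],
    [0,0,0.001,0,0,0,50],
    [0,0,0.001,0,0,0,60],
    [0,0,0.001,0,0,0,60],
    [0,0,0.001,0,0,0,60],
    [0,0,-0.01,0,0,0,60],
    [0,0,-0.035,0,0,0,60],
    [0,0,-0.065,0,0,0,60],
    [0,0,-0.08,0,0,0,60],
  ],
)

```text
t: 17.92
eef_pos: [0.4733, -0.1965, 0.1313]
tool_rot: [[0.971, 0.239, 0.004], [0.239, -0.971, -0.003], [0.003, 0.004, -1.0]]
contact_force: [0.7, 0.3, 0.1]
opening: 0.6
```

Run:
```python
from h import *
import cv2
go((.4893,-.2685,.14,-76))
d=r.get_image("wrist");cv2.imwrite("pics/w14.png",d["frame"])
d=r.get_image("side");cv2.imwrite("pics/s14.png",cv2.resize(d["frame"][250:400,200:350],None,fx=4,fy=4,interpolation=cv2.INTER_CUBIC))
```

```text
t 17.92 pos [ 0.4733 -0.1965  0.1313] yaw -76.2 tilt [ 0.0038 -0.0034] F [0.7 0.3 0.1] op 0.600
(0.4893, -0.2685, 0.14, -76) -> [-0.0016  0.0738 -0.0084] [ 0.24 -0.17 -0.15]
```

View pics/w14.png

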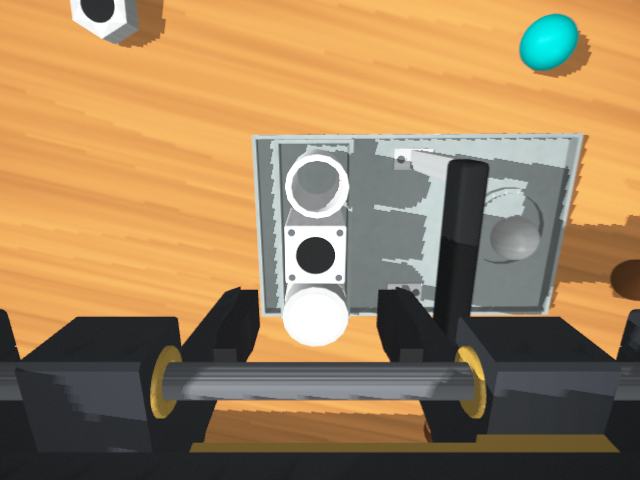

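View pics/s14.png

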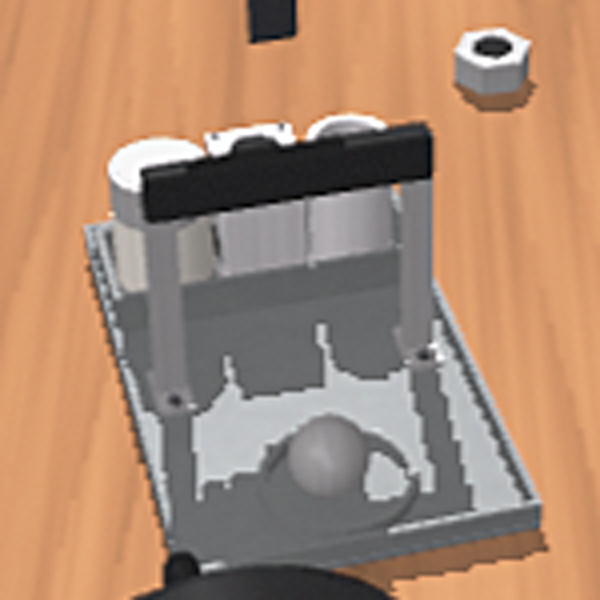

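Run:
```python
from h import *
go((.4880,-.2705,.15,-76.1))
```

```text
t 18.02 pos [ 0.4742 -0.1972  0.1315] yaw -76.1 tilt [ 0.0066 -0.0054] F [ 1.1 -0.7 -0.3] op 0.600
(0.488, -0.2705, 0.15, -76.1) -> [-0.0041  0.0746 -0.018 ] [ 0.39 -0.29 -0.05]
```

Call:
send_rows(
  motion=[
    [-0.001,0.005,-0.01,0.2,-0.2,0,60],
    [-0.002,0.015,-0.018,0.4,-0.3,0,60],
    [-0.003,0.03,-0.018,0.4,-0.3,0,60],
    [-0.004,0.048,-0.018,0.4,-0.3,0,60],
    [-0.004,0.064,-0.018,0.4,-0.3,0,60],
    [-0.004,0.0746,-0.018,0.4,-0.3,0,60],
    [-0.004,0.0746,-0.018,0.4,-0.3,0,60],
    [-0.004,0.0746,-0.018,0.4,-0.3,0,60],
  ],
)

```text
t: 18.68
eef_pos: [0.4876, -0.2709, 0.149]
tool_rot: [[0.971, 0.238, -0.001], [0.238, -0.971, 0.001], [-0.001, -0.002, -1.0]]
contact_force: [-0.5, 0.6, 0.7]
opening: 0.599
```

Run:
```python
from h import *
import cv2
go((.4880,-.2705,.0753,-76.1))
d=r.get_image("wrist");cv2.imwrite("pics/w15.png",d["frame"])
st=r.get_state();p=st["eef_pos"];R=st["tool_rot"]
for n,u,z in (("a",(0,0),0),):pass
```

```text
t 18.68 pos [ 0.4876 -0.2709  0.149 ] yaw -76.2 tilt [-0.0015  0.0015] F [-0.5  0.6  0.7] op 0.599
(0.488, -0.2705, 0.0753, -76.1) -> [ 0.0006 -0.0001  0.0737] [-0.1   0.06 -0.13]
```

View pics/w15.png

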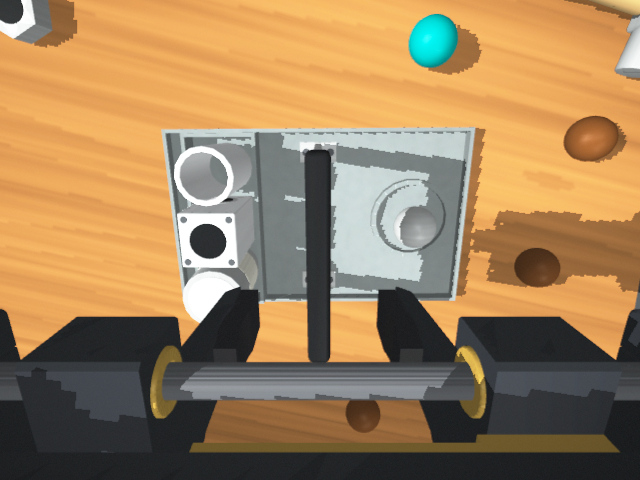

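Run:
```python
from h import *
d=r.get_image("wrist");st=r.get_state();p=st["eef_pos"];R=st["tool_rot"];go()
for u in((317.5,151),(319,360)): print((R.T@(ray(d,u,.124)-p)).round(4))
```

```text
t 18.78 pos [ 0.4876 -0.2698  0.1493] yaw -76.2 tilt [-0.0013  0.0014] F [-0.6 -0.4 -0.5] op 0.599
[ 0.0643 -0.0002  0.0252]
[-0.0611  0.0007  0.0253]
```

Call:
send_rows(
  motion=[
    [0.0006,0,0.01,0,0,0,60],
    [0.0006,0,0.025,0,0,0,60],
    [0.0006,0,0.04,0,0,0,60],
    [0.0006,0,0.055,0,0,0,60],
    [0.0006,0,0.066,0,0,0,60],
    [0.0006,0,0.072,0,0,0,60],
    [0.0006,0,0.074,0,0,0,60],
    [0.0006,0,0.074,0,0,0,60],
    [0.0006,0,0.074,0,0,0,60],
  ],
)

```text
t: 19.53
eef_pos: [0.4885, -0.2698, 0.0758]
tool_rot: [[0.971, 0.24, -0.001], [0.24, -0.971, 0.001], [-0.0, -0.001, -1.0]]
contact_force: [0.5, -0.5, 0.5]
opening: 0.604
```

Run:
```python
from h import *
import cv2
go((.4880,-.2705,.0753,-76.1))
d=r.get_image("side");cv2.imwrite("pics/s16.png",cv2.resize(d["frame"][220:400,200:350],None,fx=4,fy=4,interpolation=cv2.INTER_CUBIC)[:600])
```

```text
t 19.53 pos [ 0.4885 -0.2698  0.0758] yaw -76.1 tilt [-0.0005  0.0008] F [ 0.5 -0.5  0.5] op 0.604
(0.488, -0.2705, 0.0753, -76.1) -> [-0.0007  0.0006  0.0005] [-0.05  0.02 -0.04]
```

View pics/s16.png

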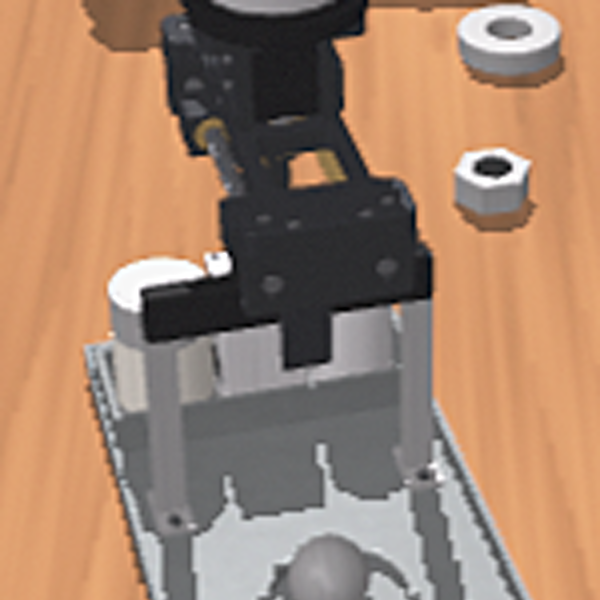

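Call:
send_rows(
  motion=[
    [0,0,0,0,0,0,30],
    [0,0,0,0,0,0,30],
    [0,0,0,0,0,0,30],
    [0,0,0,0,0,0,22],
    [0,0,0,0,0,0,20],
    [0,0,0,0,0,0,17],
    [0,0,0,0,0,0,10],
    [0,0,0,0,0,0,0],
    [0,0,0,0,0,0,0],
    [0,0,0,0,0,0,0],
  ],
)

```text
t: 20.42
eef_pos: [0.4888, -0.2703, 0.0762]
tool_rot: [[0.971, 0.239, 0.0], [0.239, -0.971, -0.0], [0.0, 0.0, -1.0]]
contact_force: [0.3, -2.2, -1.0]
opening: 0.156
```

Run:
```python
from h import *
go((.4880,-.2705,.23,-76.1))
```

```text
t 20.42 pos [ 0.4888 -0.2703  0.0762] yaw -76.1 tilt [ 0.0001 -0.0002] F [ 0.3 -2.2 -1. ] op 0.156
(0.488, -0.2705, 0.23, -76.1) -> [-0.0008  0.     -0.1538] [ 0.01 -0.   -0.04]
```

Call:
send_rows(
  motion=[
    [0,0,-0.001,0,0,0,0],
    [0,0,-0.002,0,0,0,0],
    [0,0,-0.004,0,0,0,0],
    [0,0,-0.006,0,0,0,0],
    [0,0,-0.008,0,0,0,0],
    [0,0,-0.01,0,0,0,0],
    [0,0,-0.012,0,0,0,0],
    [0,0,-0.014,0,0,0,0],
    [0,0,-0.016,0,0,0,0],
    [0,0,-0.016,0,0,0,0],
  ],
)

```text
t: 21.25
eef_pos: [0.489, -0.2705, 0.0928]
tool_rot: [[0.971, 0.239, 0.001], [0.239, -0.971, -0.001], [0.001, 0.001, -1.0]]
contact_force: [1.1, -0.9, -8.5]
opening: 0.153
```

Run:
```python
from h import *
import cv2
go((.4880,-.2705,.23,-76.1))
d=r.get_image("side");cv2.imwrite("pics/s17.png",cv2.resize(d["frame"][220:400,200:350],None,fx=4,fy=4,interpolation=cv2.INTER_CUBIC)[100:])
d=r.get_image("wrist");cv2.imwrite("pics/w17.png",d["frame"])
```

```text
t 21.25 pos [ 0.489  -0.2705  0.0928] yaw -76.1 tilt [ 0.0007 -0.0007] F [ 1.1 -0.9 -8.5] op 0.153
(0.488, -0.2705, 0.23, -76.1) -> [-9.000e-04 -1.000e-04 -1.372e-01] [ 0.05 -0.03 -0.05]
```

View pics/s17.png

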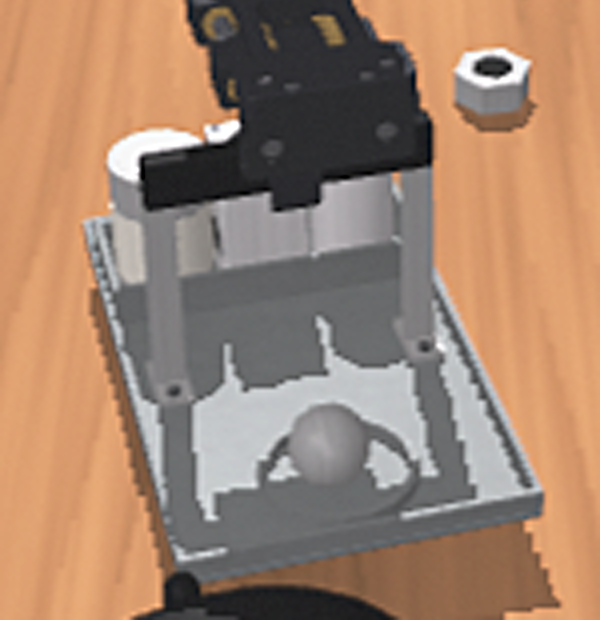

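View pics/w17.png

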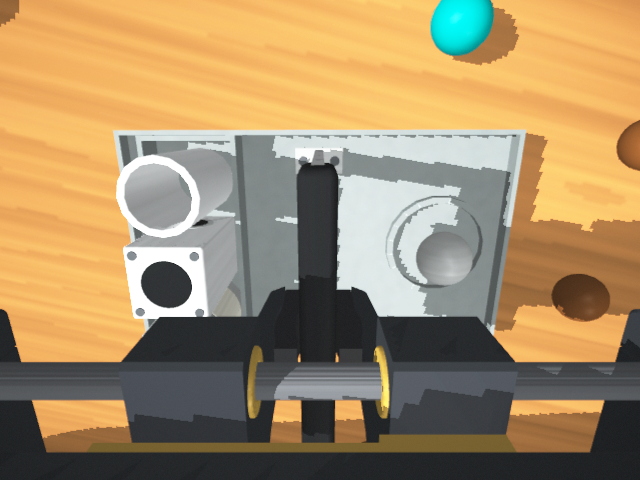

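Call:
send_rows(
  motion=[
    [0,0,-0.002,0,0,0,0],
    [0,0,-0.006,0,0,0,0],
    [0,0,-0.012,0,0,0,0],
    [0,0,-0.02,0,0,0,0],
    [0,0,-0.028,0,0,0,0],
    [0,0,-0.036,0,0,0,0],
    [0,0,-0.044,0,0,0,0],
    [0,0,-0.05,0,0,0,0],
    [0,0,-0.054,0,0,0,0],
    [0,0,-0.056,0,0,0,0],
  ],
)

```text
t: 22.18
eef_pos: [0.4891, -0.2706, 0.1493]
tool_rot: [[0.971, 0.24, 0.001], [0.24, -0.971, -0.001], [0.001, 0.001, -1.0]]
contact_force: [1.0, 0.3, -9.1]
opening: 0.153
```

Call:
send_rows(
  motion=[
    [0,0,-0.003,0,0,0,0],
    [0,0,-0.008,0,0,0,0],
    [0,0,-0.015,0,0,0,0],
    [0,0,-0.023,0,0,0,0],
    [0,0,-0.032,0,0,0,0],
    [0,0,-0.041,0,0,0,0],
    [0,0,-0.05,0,0,0,0],
    [0,0,-0.056,0,0,0,0],
    [0,0,-0.06,0,0,0,0],
    [0,0,-0.061,0,0,0,0],
  ],
)

```text
t: 23.02
eef_pos: [0.4894, -0.2708, 0.2115]
tool_rot: [[0.971, 0.24, 0.003], [0.24, -0.971, -0.002], [0.002, 0.003, -1.0]]
contact_force: [0.4, -0.5, -8.7]
opening: 0.157
```

Run:
```python
from h import *
import cv2
go((.53,.371,.208,-76.1))
d=r.get_image("side");cv2.imwrite("pics/s18.png",cv2.resize(d["frame"][170:400,190:360],None,fx=3,fy=3,interpolation=cv2.INTER_CUBIC)[:600])
d=r.get_image("wrist");cv2.imwrite("pics/w18.png",d["frame"])
```

```text
t 23.02 pos [ 0.4894 -0.2708  0.2115] yaw -76.1 tilt [ 0.0025 -0.0023] F [ 0.4 -0.5 -8.7] op 0.157
(0.53, 0.371, 0.208, -76.1) -> [ 0.1931 -0.6135  0.0022] [ 0.16 -0.11 -0.04]
```

View pics/s18.png

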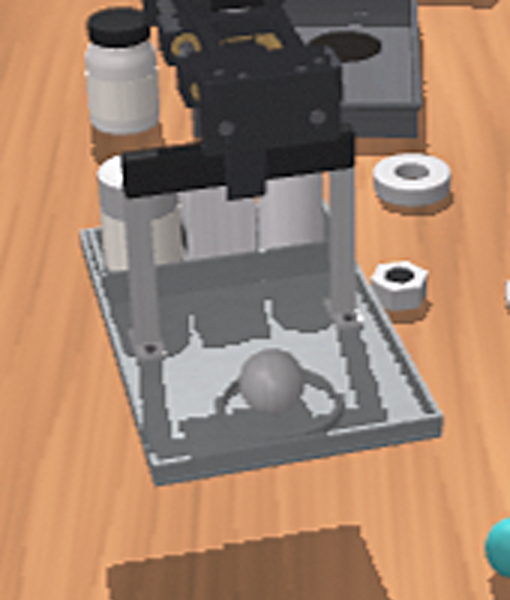

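View pics/w18.png

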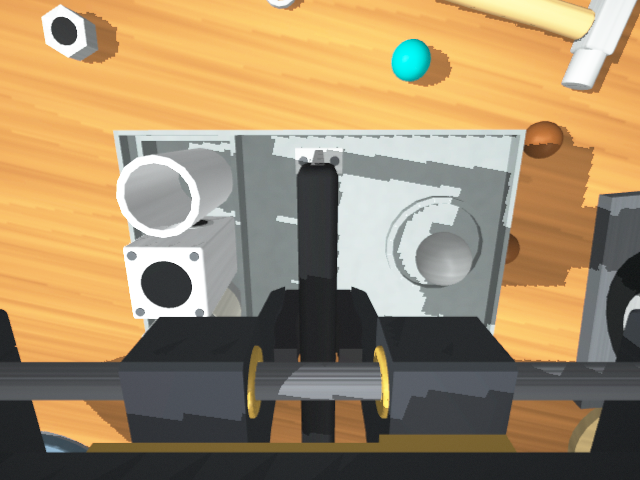

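Call:
send_rows(
  motion=[
    [0.0006,-0.002,0,0,0,0,0],
    [0.002,-0.0065,0,0,0,0,0],
    [0.0045,-0.014,0,0,0,0,0],
    [0.007,-0.023,0,0,0,0,0],
    [0.01,-0.0315,0,0,0,0,0],
    [0.0125,-0.04,0,0,0,0,0],
    [0.0153,-0.0486,0,0,0,0,0],
    [0.0177,-0.0563,0,0,0,0,0],
    [0.0192,-0.061,0,0,0,0,0],
    [0.0198,-0.063,0,0,0,0,0],
  ],
)

```text
t: 23.95
eef_pos: [0.4933, -0.2034, 0.2104]
tool_rot: [[0.971, 0.241, 0.001], [0.241, -0.971, -0.001], [0.001, 0.001, -1.0]]
contact_force: [-0.3, 0.5, -9.1]
opening: 0.157
```

Run:
```python
from h import *
import cv2
go((.53,.371,.208,-76.1))
d=r.get_image("wrist");cv2.imwrite("pics/w19.png",d["frame"])
```

```text
t 23.95 pos [ 0.4933 -0.2034  0.2104] yaw -76.1 tilt [ 0.0014 -0.0011] F [-0.3  0.5 -9.1] op 0.157
(0.53, 0.371, 0.208, -76.1) -> [ 0.1738 -0.5487  0.0019] [ 0.08 -0.07  0.02]
```

View pics/w19.png

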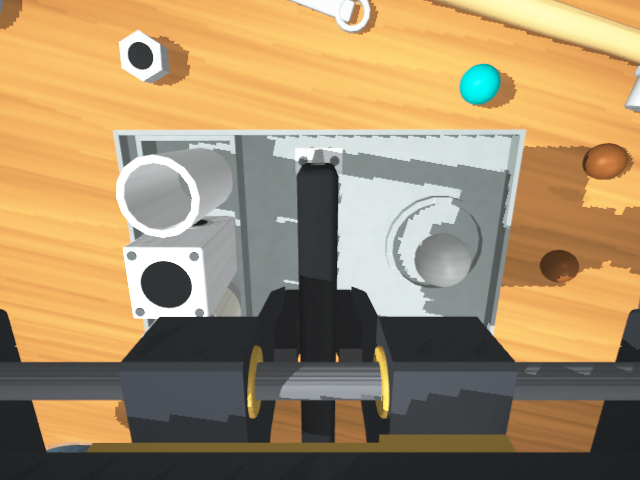

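Call:
send_rows(
  motion=[
    [0.001,-0.003,0,0,0,0,0],
    [0.003,-0.0095,0,0,0,0,0],
    [0.0063,-0.02,0,0,0,0,0],
    [0.0103,-0.0324,0,0,0,0,0],
    [0.0145,-0.0457,0,0,0,0,0],
    [0.0187,-0.059,0,0,0,0,0],
    [0.023,-0.0724,0,0,0,0,0],
    [0.0266,-0.0839,0,0,0,0,0],
    [0.029,-0.0915,0,0,0,0,0],
    [0.0302,-0.0953,0,0,0,0,0],
  ],
)

```text
t: 24.83
eef_pos: [0.4997, -0.1021, 0.2104]
tool_rot: [[0.97, 0.242, 0.002], [0.242, -0.97, -0.001], [0.001, 0.001, -1.0]]
contact_force: [-0.1, 0.3, -9.2]
opening: 0.159
```

Call:
send_rows(
  motion=[
    [0.001,-0.003,0,0,0,0,0],
    [0.003,-0.0095,0,0,0,0,0],
    [0.0063,-0.02,0,0,0,0,0],
    [0.0103,-0.0324,0,0,0,0,0],
    [0.0145,-0.0457,0,0,0,0,0],
    [0.0187,-0.059,0,0,0,0,0],
    [0.023,-0.0724,0,0,0,0,0],
    [0.0266,-0.0839,0,0,0,0,0],
    [0.029,-0.0915,0,0,0,0,0],
    [0.0302,-0.0953,0,0,0,0,0],
  ],
)

```text
t: 25.67
eef_pos: [0.5059, -0.0011, 0.2102]
tool_rot: [[0.97, 0.243, 0.001], [0.243, -0.97, -0.001], [0.001, 0.001, -1.0]]
contact_force: [0.0, 0.2, -7.2]
opening: 0.158
```

Run:
```python
from h import *
import cv2
go((.53,.371,.208,-76.1))
d=r.get_image("wrist");cv2.imwrite("pics/w20.png",d["frame"])
```

```text
t 25.67 pos [ 0.5059 -0.0011  0.2102] yaw -75.9 tilt [ 0.0014 -0.0005] F [ 0.   0.2 -7.2] op 0.158
(0.53, 0.371, 0.208, -76.1) -> [ 0.1138 -0.3551  0.0021] [ 0.05 -0.07  0.16]
```

View pics/w20.png

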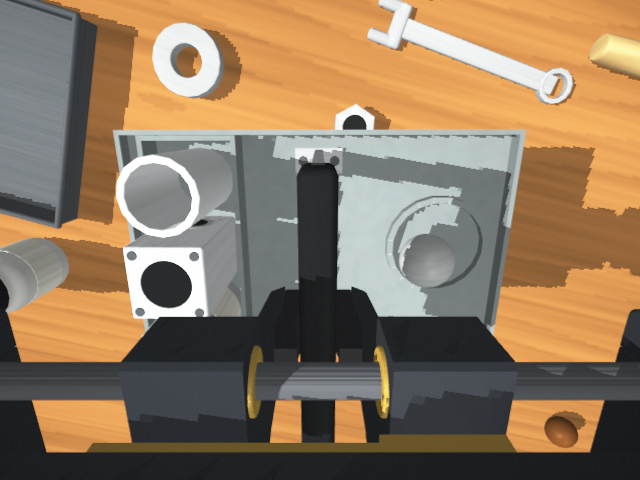

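Call:
send_rows(
  motion=[
    [0.001,-0.003,0,0,0,0,0],
    [0.003,-0.0095,0,0,0,0,0],
    [0.0063,-0.02,0,0,0,0,0],
    [0.0103,-0.0324,0,0,0,0,0],
    [0.0145,-0.0457,0,0,0,0,0],
    [0.0187,-0.059,0,0,0,0,0],
    [0.023,-0.0724,0,0,0,0,0],
    [0.0266,-0.0839,0,0,0,0,0],
    [0.029,-0.0915,0,0,0,0,0],
    [0.0302,-0.0953,0,0,0,0,0],
  ],
)

```text
t: 26.55
eef_pos: [0.5119, 0.1001, 0.2101]
tool_rot: [[0.97, 0.244, 0.001], [0.244, -0.97, -0.0], [0.001, 0.0, -1.0]]
contact_force: [-0.4, 0.7, -8.9]
opening: 0.153
```

Call:
send_rows(
  motion=[
    [0.001,-0.003,0,0,0,0,0],
    [0.003,-0.0095,0,0,0,0,0],
    [0.0063,-0.02,0,0,0,0,0],
    [0.0103,-0.0324,0,0,0,0,0],
    [0.0145,-0.0457,0,0,0,0,0],
    [0.0187,-0.059,0,0,0,0,0],
    [0.023,-0.0724,0,0,0,0,0],
    [0.0266,-0.0839,0,0,0,0,0],
    [0.029,-0.0915,0,0,0,0,0],
    [0.0302,-0.0953,0,0,0,0,0],
  ],
)

```text
t: 27.38
eef_pos: [0.5179, 0.2012, 0.2101]
tool_rot: [[0.97, 0.245, 0.001], [0.245, -0.97, 0.0], [0.001, 0.0, -1.0]]
contact_force: [0.3, -0.2, -8.0]
opening: 0.155
```

Call:
send_rows(
  motion=[
    [0.001,-0.003,0,0,0,0,0],
    [0.003,-0.0095,0,0,0,0,0],
    [0.0063,-0.02,0,0,0,0,0],
    [0.0103,-0.0324,0,0,0,0,0],
    [0.0145,-0.0457,0,0,0,0,0],
    [0.0187,-0.059,0,0,0,0,0],
    [0.023,-0.0724,0,0,0,0,0],
    [0.0266,-0.0839,0,0,0,0,0],
    [0.029,-0.0915,0,0,0,0,0],
    [0.0302,-0.0953,0,0,0,0,0],
  ],
)

```text
t: 28.22
eef_pos: [0.5237, 0.3026, 0.2099]
tool_rot: [[0.969, 0.246, 0.001], [0.246, -0.969, 0.0], [0.001, -0.0, -1.0]]
contact_force: [0.4, -0.1, -7.9]
opening: 0.155
```

Run:
```python
from h import *
import cv2
go((.53,.371,.207,-76.1))
d=r.get_image("wrist");cv2.imwrite("pics/w21.png",d["frame"])
```

```text
t 28.22 pos [0.5237 0.3026 0.2099] yaw -75.7 tilt [0.0009 0.0005] F [ 0.4 -0.1 -7.9] op 0.155
(0.53, 0.371, 0.207, -76.1) -> [ 0.023  -0.0647  0.003 ] [-0.01 -0.06  0.36]
```

View pics/w21.png

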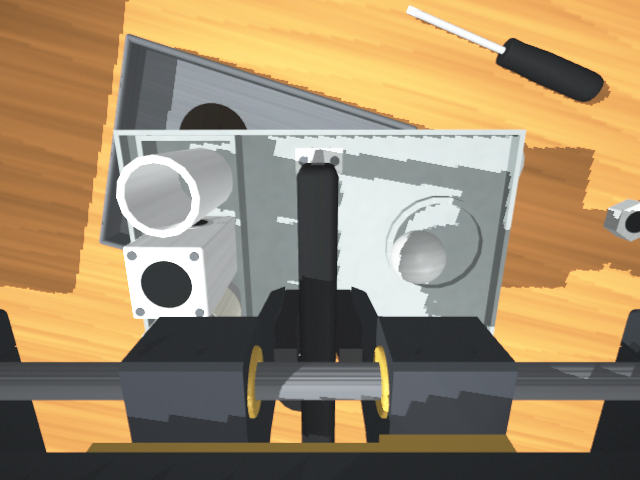

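Ball is near the ring's left side but seated. Final slower approach.

Call:
send_rows(
  motion=[
    [0.0006,-0.002,0,0,0,0,0],
    [0.0022,-0.006,0,0,0,0,0],
    [0.0045,-0.0125,0.001,0,0,0,0],
    [0.008,-0.022,0.001,0,0,0,0],
    [0.0115,-0.032,0.002,0,0,0,0],
    [0.015,-0.042,0.002,0,0,0,0],
    [0.018,-0.051,0.002,0,0,0,0],
    [0.0205,-0.058,0.003,0,0,0,0],
    [0.0222,-0.063,0.003,0,0,0,0],
    [0.023,-0.0647,0.003,0,0,0,0],
  ],
)

```text
t: 29.1
eef_pos: [0.5298, 0.3721, 0.2067]
tool_rot: [[0.969, 0.247, 0.001], [0.247, -0.969, 0.001], [0.001, -0.001, -1.0]]
contact_force: [-0.6, -0.4, -9.2]
opening: 0.158
```

Call:
send_rows(
  motion=[
    [0,0,0,0,0,0,0],
    [0,0,0,0,0,0,0],
    [0,0,0,0,0,0,0],
    [0,0,0,0,0,0,0],
    [0,0,0,0,0,0,0],
    [0,0,0,0,0,0,0],
    [0,0,0,0,0,0,0],
    [0,0,0,0,0,0,0],
  ],
)

```text
t: 29.77
eef_pos: [0.5298, 0.372, 0.2067]
tool_rot: [[0.969, 0.247, 0.001], [0.247, -0.969, 0.001], [0.001, -0.001, -1.0]]
contact_force: [-0.6, 0.0, -10.3]
opening: 0.154
```

Run:
```python
from h import *
import cv2
go((.53,.371,.207,-76.1))
for n in("wrist","top","side"):
    d=r.get_image(n);cv2.imwrite(f"pics/{n}22.png",d["frame"] if n=="wrist" else d["frame"][80:330,60:400] if n=="top" else cv2.resize(d["frame"][60:260,180:440],None,fx=3,fy=3))
go()
```

```text
t 29.77 pos [0.5298 0.372  0.2067] yaw -75.7 tilt [0.0006 0.0008] F [ -0.6   0.  -10.3] op 0.154
(0.53, 0.371, 0.207, -76.1) -> [-0.0001  0.001  -0.0003] [-0.04 -0.04  0.4 ]
t 29.92 pos [0.5298 0.3721 0.2067] yaw -75.7 tilt [0.0005 0.0008] F [-0.2  0.4 -9.3] op 0.158
```

View pics/wrist22.png

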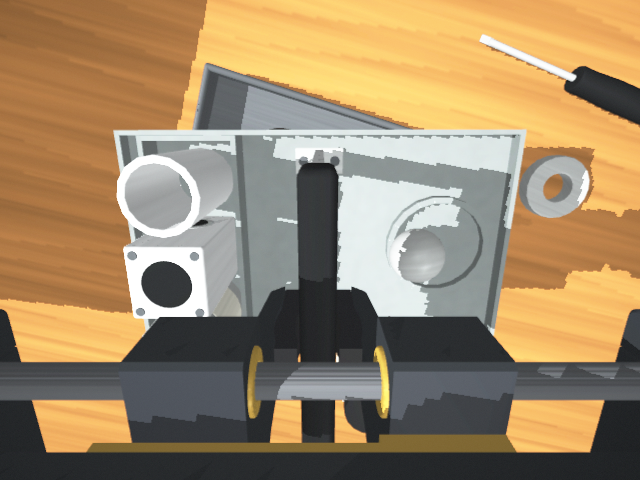

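View pics/top22.png

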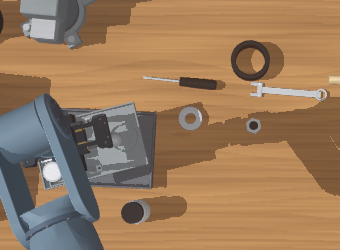

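View pics/side22.png

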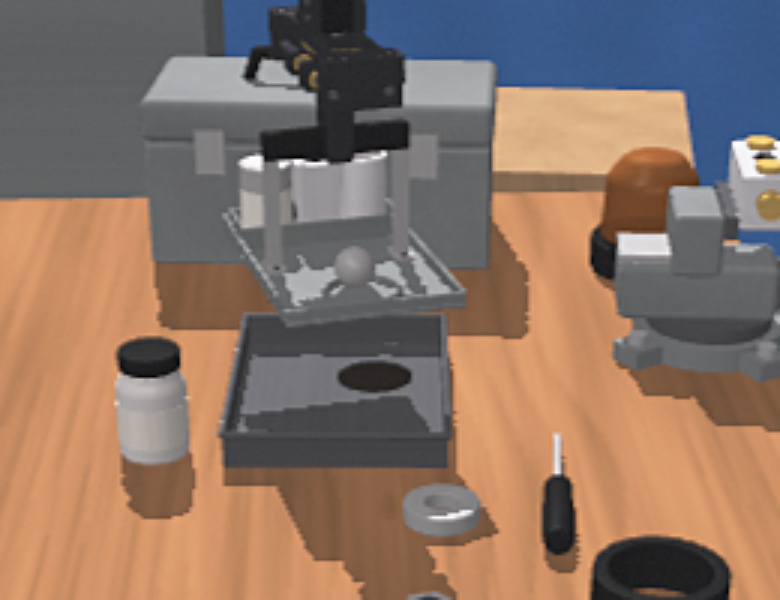

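Run:
```python
from h import *
go(); print(r.sign_off())
```

```text
t 29.92 pos [0.5298 0.3721 0.2067] yaw -75.7 tilt [0.0005 0.0008] F [-0.2  0.4 -9.3] op 0.158
the job is handed in; nothing more can be done
None
```

I packed the sleeve and the valve block beside the tin, lifted the tray by its handle, carried it level to the drip pan, and handed the job in at about 29.9 s.

**Last checks**
- **Position:** the gripper held about 2 mm or less from my estimate of the pan's centre. By my reckoning the tray's underside was about 10 cm above the rim.
- **Level and at rest:** the tool was tilted less than 0.1°, and its pose did not change over the last 0.8 s.
- **Grip:** the jaws were closed to about 14 mm, matching the handle's thickness, and the force reading of about 9 N matches the load.
- **Contents:** the last wrist picture showed the sleeve and block upright in the box and the ball resting against the inside of its ring. The side and top pictures showed the tin in place too. I saw no bystander disturbed.

**What went wrong or disagreed**
- **Fingertips:** they are about 18 mm short of the reported TCP. My first try at the sleeve closed on air just above it, without touching it. I lowered the later grasps to allow for this.
- **Cameras:** the wrist and top cameras disagreed by about 2 mm. I used the wrist view for the final alignment.
- **Pan centre:** I measured it once, from the top camera, so it could be off by about 2 mm.

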